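# Move the drill cutters from the drip rack to the job rail

## Task

The four annular cutters have drained; move the row from the steel drip rack to the cups on the aluminium rail, which stand in the order in which this job drills its holes. Each cutter goes teeth down, right to the bottom, into the cup bored for its diameter (smallest cutter in the smallest cup, and so on), upright and let go. Tip no cutter over, and leave the pipe stub and the tin between the racks standing where they are.

Things in the scene. Friction and masses are not known exactly. Their poses are not given: they have to be found in the camera images.
- cutter_20: loose annular cutter, teeth down in a bay of the drip rack (steel, 4 bays 68 x 74 mm in a row, pitch 72 mm, walls 22 mm high, floor 4 mm over the table): brass-yellow fluted cylinder 20 mm in diameter, 40 mm high, foot bevelled 2 mm; on its axis above, a silver shank 19 mm in diameter, 34 mm long; smallest of four, about 100 g. Origin: centre of its underside; z up.
- cup_20: fixed slate-blue cup for the 20 mm cutter, smallest of four: bore 29 mm, outside 44 mm, 30 mm high, floor 6 mm above its underside, mouth with a steep lead-in 6 mm wide and 9 mm deep. In a row of cups (pitch 72 mm, shuffled, along its x axis) on an aluminium rail 12 mm high, 78 mm wide. Origin: centre of its underside, 12 mm above the table; z up.
- cutter_30: loose annular cutter, teeth down in a bay of the drip rack (steel, 4 bays 68 x 74 mm in a row, pitch 72 mm, walls 22 mm high, floor 4 mm over the table): dark grey to black fluted cylinder 30 mm in diameter, 40 mm high, foot bevelled 2 mm; on its axis above, a silver shank 19 mm in diameter, 34 mm long; second smallest of four, about 180 g. Origin: centre of its underside; z up.
- cup_30: fixed slate-blue cup for the 30 mm cutter, second smallest of four: bore 39 mm, outside 54 mm, 30 mm high, floor 6 mm above its underside, mouth with a steep lead-in 6 mm wide and 9 mm deep. In a row of cups (pitch 72 mm, shuffled, along its x axis) on an aluminium rail 12 mm high, 78 mm wide. Origin: centre of its underside, 12 mm above the table; z up.
- cutter_40: loose annular cutter, teeth down in a bay of the drip rack (steel, 4 bays 68 x 74 mm in a row, pitch 72 mm, walls 22 mm high, floor 4 mm over the table): bright silver fluted cylinder 40 mm in diameter, 40 mm high, foot bevelled 2 mm; on its axis above, a silver shank 19 mm in diameter, 34 mm long; second largest of four, about 260 g. Origin: centre of its underside; z up.
- cup_40: fixed slate-blue cup for the 40 mm cutter, second largest of four: bore 49 mm, outside 64 mm, 30 mm high, floor 6 mm above its underside, mouth with a steep lead-in 6 mm wide and 9 mm deep. In a row of cups (pitch 72 mm, shuffled, along its x axis) on an aluminium rail 12 mm high, 78 mm wide. Origin: centre of its underside, 12 mm above the table; z up.
- cutter_50: loose annular cutter, teeth down in a bay of the drip rack (steel, 4 bays 68 x 74 mm in a row, pitch 72 mm, walls 22 mm high, floor 4 mm over the table): reddish copper-brown fluted cylinder 50 mm in diameter, 40 mm high, foot bevelled 2 mm; on its axis above, a silver shank 19 mm in diameter, 34 mm long; largest of four, about 340 g. Origin: centre of its underside; z up.
- cup_50: fixed slate-blue cup for the 50 mm cutter, largest of four: bore 59 mm, outside 74 mm, 30 mm high, floor 6 mm above its underside, mouth with a steep lead-in 6 mm wide and 9 mm deep. In a row of cups (pitch 72 mm, shuffled, along its x axis) on an aluminium rail 12 mm high, 78 mm wide. Origin: centre of its underside, 12 mm above the table; z up.
- pipe_stub: grey pipe stub standing on end on the table between the racks, 42 mm in diameter, 90 mm high, loose; a bystander. Origin: centre of its underside.
- tin: blue tin with a cream lid standing on the table between the racks, 70 mm in diameter, 49 mm high, loose; a bystander. Origin: centre of its underside.
Not all that is in view belongs to the job. What is shaped like the cutter_50 but red or yellow is not meant.

How it is judged (in metres and radians):
At the end, for the whole second after the job is handed in: Every cutter stands in the cup of its own size: axis within 8 mm of the cup's, its underside on the cup's floor (2 to 10 mm above the cup's underside), within 0.1 rad of upright, at rest (under 20 mm/s and 0.3 rad/s) and released (horizontal distance between cutter_20 and cup_20 below 0.008 m and z of cutter_20 in the frame of cup_20 between 0.002 and 0.01 m and angle between each of cutter_20, cutter_30, cutter_40, cutter_50's own z axis and vertical below 0.1 rad and linear speed of each of cutter_20, cutter_30, cutter_40, cutter_50 below 0.02 m/s and angular speed of each of cutter_20, cutter_30, cutter_40, cutter_50 below 0.3 rad/s and contact force between each of cutter_20, cutter_30, cutter_40, cutter_50 and the fingers below 0.1 N and horizontal distance between cutter_30 and cup_30 below 0.008 m and z of cutter_30 in the frame of cup_30 between 0.002 and 0.01 m and horizontal distance between cutter_40 and cup_40 below 0.008 m and z of cutter_40 in the frame of cup_40 between 0.002 and 0.01 m and horizontal distance between cutter_50 and cup_50 below 0.008 m and z of cutter_50 in the frame of cup_50 between 0.002 and 0.01 m); the robot touches nothing.
It fails at once if a cutter is tipped over (more than 45 degrees) (angle between any of cutter_20, cutter_30, cutter_40, cutter_50's own z axis and vertical above 0.785 rad).
It fails at once if the pipe stub between the racks is shoved more than 30 mm or knocked over (distance of pipe_stub from where it was at the start of the episode above 0.03 m or angle between pipe_stub's own z axis and vertical above 0.3 rad).
It fails at once if the tin between the racks is shoved more than 30 mm or knocked over (distance of tin from where it was at the start of the episode above 0.03 m or angle between tin's own z axis and vertical above 0.3 rad).
It also fails if it takes over 120 s, if anything falls off the work surface, if the arm or the gripper's body presses on something with over 40 N, if the wrist force passes 120 N, or if a joint passes its speed limit or range.

## Robot

A 6-joint arm with a two-finger parallel gripper is mounted at the origin on a cart in front of the work surface, level with it; the furniture and walls round the work are solid. World frame = base frame: x ahead of the robot, y to its left, z up, the work surface at z = 0. Lengths are in mm, angles in rad, forces in N, time in s.
With the tool pointing down it reaches from about 350 to 975 mm from the base axis. Payload 4.9 kg.
Tool frame: the origin (TCP) lies on the front face of the gripper's body, between the roots of the fingers; the fingertips stand 73 mm ahead of it and the grasp point (between the pads) lies 54 mm ahead of it (ctrl.tip_reach is the distance from the TCP to the fingertips, in mm); z points along the fingers, y is the direction in which the jaws open and shut (so a half turn about z gives the same grasp; the last joint's range is limited). The gripper opens to 85 mm and grips with 20 to 120 N. Pads are 22 mm wide; open, the fingers measure 114 mm over their backs; the gripper's body (76 mm by 85 mm) begins 54 mm behind the grasp point. The pads swing forward as they close: fully open they stand 13 mm farther back than shut.
Start: joints at [1.23, 0.053, 1.613, -0, 1.476, -0.119], TCP at [137.482, 609.673, 303.904] pointing down, gripper open.
Joint ranges: [-3.01, 3.01], [-1.01, 2.22], [0.06, 2.58], [-1.02, 4.17], [0.09, 2.62], [-3.14, 3.14]. Speed limits (rad/s): [2.57, 2.57, 3.14, 3.14, 3.14, 3.14].

## Interface

Orientations are given as [roll, pitch, yaw] about the fixed x, y, z axes, in that order (R = Rz(yaw) Ry(pitch) Rx(roll)).
In Python, from workcell import status, cams, finish_job, ctrl gives the robot as it stands.
- The arm moves only by the tool apply_moves, never from a script. Its argument "steps" is a list of rows, each a list of 3 entries, a list of its own where there are three numbers: the shift along the tool's x, y, z in mm, then the turn about the tool's z in rad, then the opening, from -1 (shut) to 1 (fully open), so that 0 is half open. In form: [[[tx, ty, tz], roll, jaw], ...]. A call has 1 to 12 rows; each row shifts and turns the commanded pose from where the row before left it, along the tool's axes as they then stand; what a row does not reach is not made up. A row lasts 1/8 s, in which the tool goes at most 62.5 mm and 10.7 degrees, less where a joint would pass 70% of its speed; a pose out of reach is approached as far as the arm can. A call with a gripper value outside its range is refused whole. The fingers move at their own pace and stop on an object; "force" is the grip in N (left out, the last holds). Time passes only in rows, so rows that do not move let the fingers close. It gives the time, the measured TCP pose, the force and the opening at its end, in the units of the state.
- status.observe(): the state, without advancing time (a new reading comes with each control period).
- cams.get_image(name): name is "side" or "top" or "wrist"; returns the picture (400x640x3 uint8, red, green, blue); there is no depth.
- cams.camera_model(name): a dict with "intrinsics" (3x3 intrinsics, pixels), "k1" (the pictures are not rectified: a ray, as slopes to the right and down, at radius r is drawn at 1 + k1 r^2 times it, then the intrinsics apply), "world_from_camera" (4x4, takes a point from camera to world coordinates). Camera axes: x right, y up, looking along -z (the intrinsics and any distortion apply to the point x, -y, -z); pixel columns grow to the right and rows downward; lengths in mm; the calibration is good to about 2 mm. A picture is of the moment at which its call begins: read the wrist's pose just before it. camera_model takes no time and is no camera call; for the wrist camera it gives the pose at the moment of the call.
- finish_job(): hands the job in, once; it reports no verdict.
Trained networks look in the newest picture that a camera, given by its name, has taken for a name from the list of things; names that differ only in an ending like _2 or _b are one class to them, and where a whole thing is asked for, a point or a joint stands for the part that bears it (a point fixed in the world has none). Each returns a list of dicts, best first, with "p" (0 to 1); they miss things now and then, are a little off and sometimes report something else, mostly with a low value. They report only what shows in the picture. A call takes as long as a camera call. They do not tell look-alikes from the thing itself.
- cams.silhouettes(thing, camera): "pixels" (400x640 bool, what is visible of it) and "rect" ([left, top, width, height] as shares, 0 to 1, of the picture: columns of its width, rows of its height, round what is visible of it).
- cams.pinpoint(thing, camera): "position" ([row, column] as shares, 0 to 1, of the picture: columns of its width, rows of its height: a listed point, or the origin of a listed thing).
The state is a dict: "time_s": time; "joint_positions": joint angles; "qd": joint speeds; "effort": joint torques, N m; "ee_pos": TCP position; "orientation": TCP orientation; "contact_force": force on the tool from outside, world axes, zero at the start; "torque": the same for the moment, N m; "finger_gap": finger opening in mm.
Only numpy, scipy, OpenCV 4.12 (cv2) and the standard library are available. Lean on these libraries where they do the work, as an engineer would, in place of code of your own. Each camera call takes 0.05 s, during which the arm holds its last target.

## Working session

There is one attempt and no reset: what is moved stays moved. The work goes in short steps, Python scripts to look and compute and a tool call to move; the robot and the scene stay as the last step left them, time stands still between calls to the robot, and variables do not carry over. Pictures are saved under pics/ and viewed, and the job is handed in when it is done.

Besides the shell and the picture viewer there is one more tool, called after ">>>" as name([rows], argument=value, ...), one row to a line, values as JSON. apply_moves: Moves the arm, as the interface text tells. Its arguments: {"type":"object","properties":{"steps":{"type":"array","items":{"type":"array"}},"force":{"type":"number"}},"required":["steps"]}

```bash
mkdir -p pics; ls; python3 - <<'E'
from workcell import status, cams, ctrl
import cv2
print(status.observe())
for n in ("side","top","wrist"):
    im=cams.get_image(n); cv2.imwrite(f"pics/{n}0.png",im[:,:,::-1])
    m=cams.camera_model(n); print(n,m)
E
```

```text
pics
{'time_s': 0.0, 'joint_positions': array([ 1.22997213e+00,  5.33712129e-02,  1.61433441e+00,  3.09047346e-05,
        1.47596482e+00, -1.18993309e-01]), 'qd': array([ 0.00051783,  0.00169409, -0.00031611,  0.00166412, -0.00060723,
       -0.00153888]), 'effort': array([-1.41753120e-03, -3.93665850e+01, -3.70178461e+01, -3.49766096e-04,
        7.07642699e-03,  1.63692300e-07]), 'ee_pos': array([137.3375929, 609.2317156, 302.6298101]), 'orientation': array([-3.13953320e+00, -2.77202729e-04,  2.91975852e+00]), 'contact_force': array([ 0.36339803,  0.07604951, -0.48528599]), 'torque': array([ 0.00373788, -0.00731977,  0.0195574 ]), 'finger_gap': 85.43362779755788}
side {'intrinsics': array([[499.2217537 ,   0.        , 316.59930071],
       [  0.        , 499.2217537 , 203.14621446],
       [  0.        ,   0.        ,   1.        ]]), 'k1': -0.01844071833403149, 'world_from_camera': array([[-9.98519436e-01, -1.45196778e-02,  5.24224644e-02,
         6.11035786e+02],
       [ 5.32452670e-02, -4.58077733e-01,  8.87316027e-01,
         1.20640811e+03],
       [ 1.11300208e-02,  8.887
[... 572 characters left out ...]
02,  9.95661376e-01,
         1.06953777e+03],
       [ 0.00000000e+00,  0.00000000e+00,  0.00000000e+00,
         1.00000000e+00]])}
wrist {'intrinsics': array([[354.39658633,   0.        , 316.96979438],
       [  0.        , 354.39658633, 196.96118091],
       [  0.        ,   0.        ,   1.        ]]), 'k1': -0.07531764522847302, 'world_from_camera': array([[ 2.19776282e-01, -9.41702027e-01, -2.54746302e-01,
         7.36202454e+01],
       [ 9.75545071e-01,  2.11294762e-01,  6.05502948e-02,
         6.24798766e+02],
       [-3.19377606e-03, -2.61824018e-01,  9.65110348e-01,
         3.71780854e+02],
       [ 0.00000000e+00,  0.00000000e+00,  0.00000000e+00,
         1.00000000e+00]])}
```

View pics/top0.png

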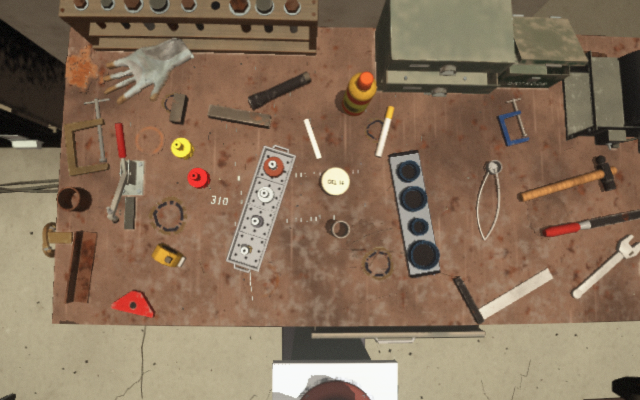

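View pics/side0.png

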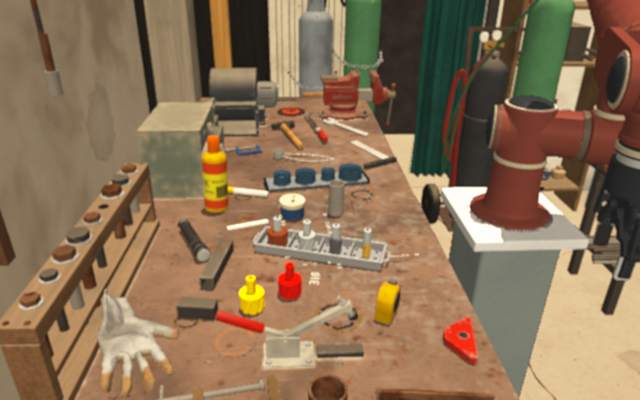

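View pics/wrist0.png

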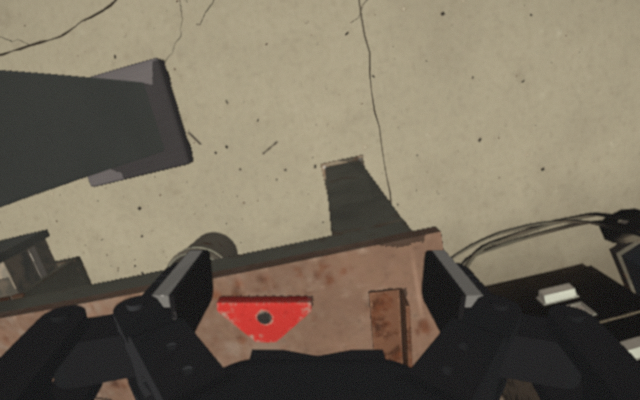

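The top view shows the drip rack at (262,208), with copper at (274,167), silver (265,195), black (257,221) and brass (244,251). The cups are at (407,171), (413,199), (418,227) and (424,255). Bystanders are the tin (335,181) and the pipe stub (341,229). Red (198,178) and yellow (181,148) are decoys.

```bash
cat > h.py <<'E'
import numpy as np, cv2
from workcell import status, cams, ctrl
def ray(m,u,v):
    K=m["intrinsics"]; d=np.array([[[u,v]]],float)
    x,y=cv2.undistortPoints(d,K,np.array([m["k1"],0,0,0.]))[0,0]
    T=m["world_from_camera"]; return T[:3,3],T[:3,:3]@np.array([x,-y,-1.])
def atz(m,u,v,z):
    o,d=ray(m,u,v); return o+d*(z-o[2])/d[2]
def proj(m,P):
    T=np.linalg.inv(m["world_from_camera"]); p=T[:3,:3]@np.asarray(P,float)+T[:3,3]
    x,y=p[0]/-p[2],-p[1]/-p[2]; r=1+m["k1"]*(x*x+y*y); K=m["intrinsics"]
    return np.array([K[0,0]*x*r+K[0,2],K[1,1]*y*r+K[1,2]])
def tri(ra,rb):
    A=np.zeros((3,3));b=np.zeros(3)
    for o,d in (ra,rb):
        d=d/np.linalg.norm(d);M=np.eye(3)-np.outer(d,d);A+=M;b+=M@o
    P=np.linalg.solve(A,b); res=[np.linalg.norm(np.cross(P-o,d/np.linalg.norm(d))) for o,d in (ra,rb)]
    return P,res
def crop(im,c0,r0,w,h,s,name):
    cv2.imwrite(name,cv2.resize(im[r0:r0+h,c0:c0+w,::-1],None,fx=s,fy=s,interpolation=cv2.INTER_CUBIC))
E
python3 - <<'E'
from h import *
it=cams.get_image("top"); isd=cams.get_image("side")
crop(it,220,130,220,150,3.6,"pics/top_c.png"); crop(isd,240,150,160,130,4.5,"pics/side_c.png")
mt=cams.camera_model("top");ms=cams.camera_model("side")
for n in ["cutter_20","cutter_30","cutter_40","cutter_50","cup_20","cup_30","cup_40","cup_50","pipe_stub","tin"]:
    o={}
    for c in("top","side"):
        r=cams.pinpoint(n,c); o[c]=[(round(q["p"],2),round(q["position"][1]*640,1),round(q["position"][0]*400,1)) for q in r[:3]]
    z=12 if 'cup' in n else 4 if 'cutter' in n else 0
    t=o["top"][0] if o["top"] else None; s=o["side"][0] if o["side"] else None
    print(n,o)
    if t: print("  top",atz(mt,t[1],t[2],z).round(1))
    if s: print("  side",atz(ms,s[1],s[2],z).round(1))
    if s and t:
        P,e=tri(ray(mt,*t[1:]),ray(ms,*s[1:])); print("  tri",P.round(1),np.round(e,1))
E
```

```text
cutter_20 {'top': [(0.83, 187.9, 149.2), (0.8, 202.7, 177.8), (0.78, 265.3, 196.3)], 'side': [(0.85, 305.8, 244.1), (0.74, 332.9, 250.2), (0.73, 367.1, 256.7)]}
  top [693.4 383.9   4. ]
  side [574.7 162.2   4. ]
  tri [623.9 350.3 131.9] [43.4 43.4]
cutter_30 {'top': [(0.83, 187.9, 149.2), (0.8, 202.7, 177.8), (0.78, 265.3, 196.3)], 'side': [(0.85, 305.8, 244.1), (0.74, 332.9, 250.2), (0.73, 367.1, 256.7)]}
  top [693.4 383.9   4. ]
  side [574.7 162.2   4. ]
  tri [623.9 350.3 131.9] [43.4 43.4]
cutter_40 {'top': [(0.83, 187.9, 149.2), (0.8, 202.7, 177.8), (0.78, 265.3, 196.3)], 'side': [(0.85, 305.8, 244.1), (0.74, 332.9, 250.2), (0.73, 367.1, 256.7)]}
  top [693.4 383.9   4. ]
  side [574.7 162.2   4. ]
  tri [623.9 350.3 131.9] [43.4 43.4]
cutter_50 {'top': [(0.83, 187.9, 149.2), (0.8, 202.7, 177.8), (0.78, 265.3, 196.3)], 'side': [(0.85, 305.8, 244.1), (0.74, 332.9, 250.2), (0.73, 367.1, 256.7)]}
  top [693.4 383.9   4. ]
  side [574.7 162.2   4. ]
  tri [623.9 350.3 131.9] [43.4 43.4]
cup_20 {'top': [(0.92, 408.7, 200.6), (0.89, 405.0, 173.5), (0.7, 422.8, 255.7)], 'side': [(
[... 591 characters left out ...]
90.8   12. ]
  side [ 432.8 -218.3   12. ]
  tri [ 498.8 -170.1   45.7] [60. 60.]
cup_50 {'top': [(0.92, 408.7, 200.6), (0.89, 405.0, 173.5), (0.7, 422.8, 255.7)], 'side': [(0.9, 346.8, 176.8), (0.88, 305.7, 175.3), (0.69, 281.3, 185.2)]}
  top [ 560.5 -190.8   12. ]
  side [ 432.8 -218.3   12. ]
  tri [ 498.8 -170.1   45.7] [60. 60.]
pipe_stub {'top': [(0.52, 339.8, 228.5)], 'side': [(0.77, 335.5, 207.7), (0.28, 291.8, 213.7)]}
  top [488.5 -12.9   0. ]
  side [484.2 -34.5   0. ]
  tri [487.4 -11.9  12. ] [0.9 0.9]
tin {'top': [(0.76, 332.4, 185.8), (0.33, 336.8, 230.9)], 'side': [(0.87, 293.3, 214.7)]}
  top [599.4   6.1   0. ]
  side [603.5   2.9  -0. ]
  tri [601.4   6.    1.4] [2.2 2.2]
```

View pics/top_c.png

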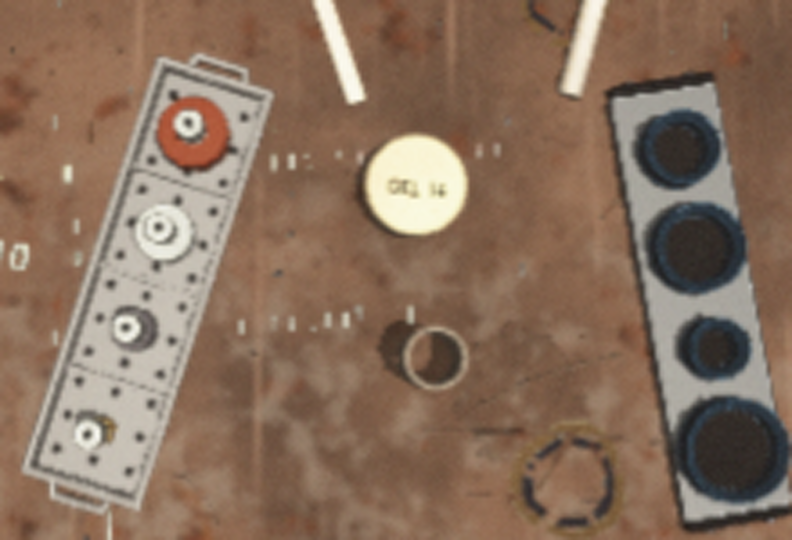

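View pics/side_c.png

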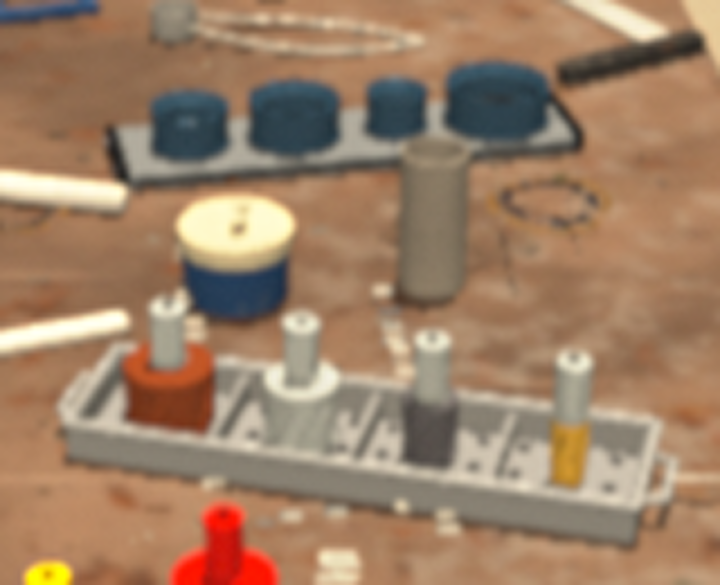

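```bash
python3 - <<'E'
from h import *
print("tip",ctrl.tip_reach)
mt=cams.camera_model("top");ms=cams.camera_model("side")
C={50:(188,123),40:(158,229),30:(126,327),20:(88,434)}
U={30:(679,147),40:(697,247),20:(714,348),50:(736,449)}
S={50:(172,302),40:(300,322),30:(433,340),20:(573,358)}
for k,(a,b) in C.items():
    P=atz(mt,220+(a+.5)/3.6-.5,130+(b+.5)/3.6-.5,78)
    s=S[k]; T,e=tri(ray(mt,220+(a+.5)/3.6-.5,130+(b+.5)/3.6-.5),ray(ms,240+s[0]/4.5,150+s[1]/4.5))
    print("cutter",k,P.round(1),"tri",T.round(1),np.round(e[0],1))
for k,(a,b) in U.items():
    print("cup",k,atz(mt,220+(a+.5)/3.6-.5,130+(b+.5)/3.6-.5,42).round(1))
E
```

```text
tip 72.6
cutter 50 [643.5 157.6  78. ] tri [642.  157.6  78.7] 1.4
cutter 40 [571.8 176.8  78. ] tri [572.6 177.   75.8] 0.6
cutter 30 [506.4 197.1  78. ] tri [505.6 197.5  75.5] 0.8
cutter 20 [435.7 221.2  78. ] tri [435.4 221.4  77.2] 0.3
cup 30 [ 634.7 -183.6   42. ]
cup 40 [ 564.2 -195.    42. ]
cup 20 [ 493.8 -205.7   42. ]
cup 50 [ 424. -220.   42.]
```

>>> apply_moves([
  [[0,0,0],-0.111,0.2],
  [[0,0,0],-0.111,0.2],
  [[-34,-41,0],0,0.2],
  [[-34,-41,0],0,0.2],
  [[-34,-41,0],0,0.2],
  [[-34,-41,0],0,0.2],
  [[-34,-41,0],0,0.2],
  [[-34,-41,0],0,0.2],
  [[-34,-41,0],0,0.2],
  [[-34,-41,0],0,0.2],
  [[-34,-41,0],0,0.2],
  [[-34,-41,0],0,0.2],
], force=60)

```text
time_s: 2.75
ee_pos: [478.5, 198.2, 304.2]
orientation: [3.141, 0.001, -3.141]
contact_force: [1.2, 0.5, -0.4]
finger_gap: 50.6
```

```bash
python3 - <<'E'
from h import *
s=status.observe(); print(s["time_s"],s["ee_pos"],s["orientation"],s["finger_gap"],s["joint_positions"])
im=cams.get_image("wrist"); m=cams.camera_model("wrist"); 
cv2.imwrite("pics/w1.png",im[:,:,::-1])
for k,P in {50:(643.5,157.6,78),40:(571.8,176.8,78),30:(506.4,197.1,78),20:(435.7,221.2,78)}.items(): print(k,proj(m,P).round(1))
E
```

```text
2.75 [478.47788177 198.24666388 304.2400493 ] [ 3.14121929e+00  8.43922492e-04 -3.14146209e+00] 50.64398524474409 [ 2.48974791e-01 -2.07691677e-01  1.85842569e+00  1.54527952e-04
  1.48994876e+00 -1.32196467e+00]
50 [281.2 340.4]
40 [299.2 275.3]
30 [321.1 207.5]
20 [350.4 124.9]
```

View pics/w1.png

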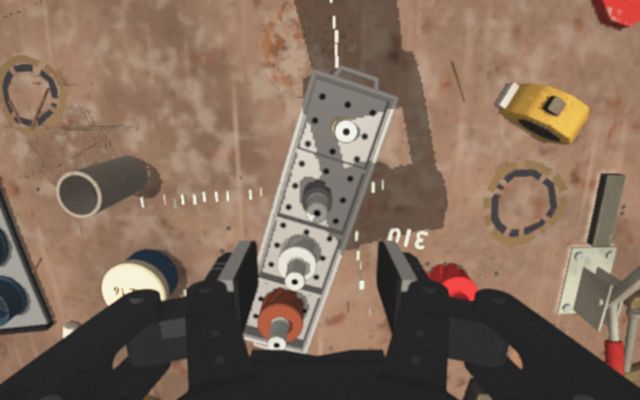

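```bash
python3 - <<'E'
from h import *
m=cams.camera_model("wrist"); print(m["world_from_camera"].round(3))
im=cams.get_image("wrist"); s=status.observe(); print(s["time_s"],s["ee_pos"],s["orientation"])
crop(im,260,100,120,80,6,"pics/w2a.png");crop(im,240,180,130,100,6,"pics/w2b.png");crop(im,220,260,130,95,6,"pics/w2c.png")
for k,p in {20:(346,131),30:(317,214),40:(294,282),50:(277,345)}.items(): print(k,atz(m,*p,78).round(1))
E
```

```text
[[ 5.00000e-03 -9.64000e-01 -2.65000e-01  4.15910e+02]
 [ 1.00000e+00  3.00000e-03  6.00000e-03  1.95496e+02]
 [-5.00000e-03 -2.65000e-01  9.64000e-01  3.72812e+02]
 [ 0.00000e+00  0.00000e+00  0.00000e+00  1.00000e+00]]
2.85 [479.83894707 196.4170922  304.06898076] [-3.14041414e+00  9.90913411e-04  3.13596828e+00]
20 [440.7 217.7  78. ]
30 [512.4 193.5  78. ]
40 [578.7 171.8  78. ]
50 [649.  153.2  78. ]
```

View pics/w2a.png

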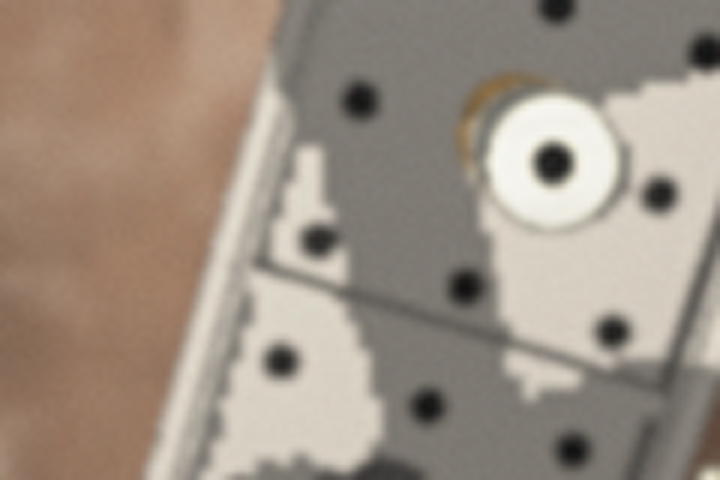

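View pics/w2b.png

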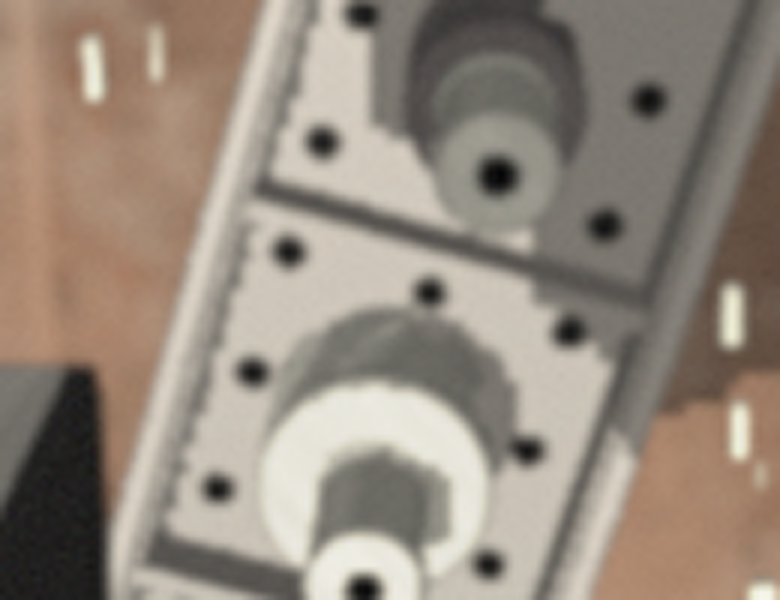

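View pics/w2c.png

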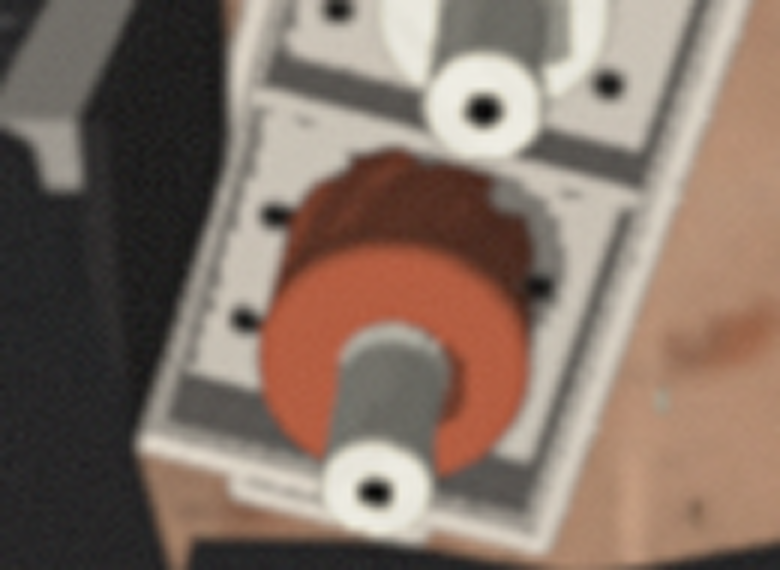

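```bash
python3 - <<'E'
from h import *
m=cams.camera_model("wrist"); print(status.observe()["ee_pos"])
for k,p in {20:(352.2,127.2),30:(322.8,209.5),40:(300.5,278.3),50:(282.5,342)}.items(): print(k,atz(m,*p,78).round(1))
E
```

```text
[479.83894707 196.4170922  304.06898076]
20 [435.4 225.7  78. ]
30 [506.  201.4  78. ]
40 [572.4 180.8  78. ]
50 [642.6 161.6  78. ]
```

>>> apply_moves([
  [[-32,-7.5,20],0,0.2],
  [[-32,-7.5,20],0,0.2],
  [[-32,-7.5,20],0,0.2],
  [[-32,-7.5,20],0,0.2],
  [[-33,-7,20],0,0.2],
  [[0,0,0],0,0.2],
  [[0,0,0],0,0.2],
  [[0,0,0],0,0.2],
])

```text
time_s: 3.85
ee_pos: [638.2, 163.5, 205.3]
orientation: [3.141, 0.002, -3.14]
contact_force: [0.3, 0.1, -0.2]
finger_gap: 51.6
```

```bash
cat > look.py <<'E'
import sys
from h import *
n=sys.argv[1]
im=cams.get_image("wrist"); m=cams.camera_model("wrist"); s=status.observe()
print(s["time_s"],s["ee_pos"].round(1),s["orientation"].round(4),s["finger_gap"].round(1),s["contact_force"].round(1))
cv2.imwrite(f"pics/{n}.png",im[:,:,::-1])
E
python3 look.py w3
```

```text
Traceback (most recent call last):
  File "look.py", line 5, in <module>
    print(s["time_s"],s["ee_pos"].round(1),s["orientation"].round(4),s["finger_gap"].round(1),s["contact_force"].round(1))
                                                                     ^^^^^^^^^^^^^^^^^^^^^
AttributeError: 'float' object has no attribute 'round'
```

```bash
sed -i 's/s\["finger_gap"\].round(1)/s["finger_gap"]/' look.py; python3 - <<'E'
from h import *
for i in range(4):
    im=cams.get_image("wrist"); m=cams.camera_model("wrist"); s=status.observe()
    print(s["time_s"],s["ee_pos"].round(1),s["orientation"].round(4),m["world_from_camera"][:3,3].round(1),m["world_from_camera"][1,:3].round(4), s["joint_positions"].round(4))
cv2.imwrite("pics/w3.png",im[:,:,::-1])
E
```

```text
3.95 [638.3 163.3 205.2] [ 3.1413e+00  1.7000e-03 -3.1406e+00] [572.7 164.  273.9] [ 1.     -0.0014  0.001 ] [ 1.3760e-01  2.0520e-01  1.6151e+00  1.0000e-04  1.3196e+00 -1.4341e+00]
4.0 [638.3 163.2 205.1] [ 3.1413e+00  1.5000e-03 -3.1409e+00] [572.8 163.9 273.8] [ 1.     -0.0013  0.0011] [ 1.3740e-01  2.0550e-01  1.6150e+00  1.0000e-04  1.3195e+00 -1.4341e+00]
4.05 [638.4 163.1 204.9] [ 3.1414e+00  1.3000e-03 -3.1410e+00] [572.9 163.8 273.6] [ 1.     -0.0012  0.0011] [ 0.1372  0.2058  1.615   0.      1.3195 -1.4342]
4.1 [638.4 163.  204.6] [ 3.1414e+00  1.0000e-03 -3.1411e+00] [572.9 163.8 273.4] [ 1.     -0.0011  0.0012] [ 0.1371  0.2062  1.615   0.      1.3194 -1.4342]
```

View pics/w3.png

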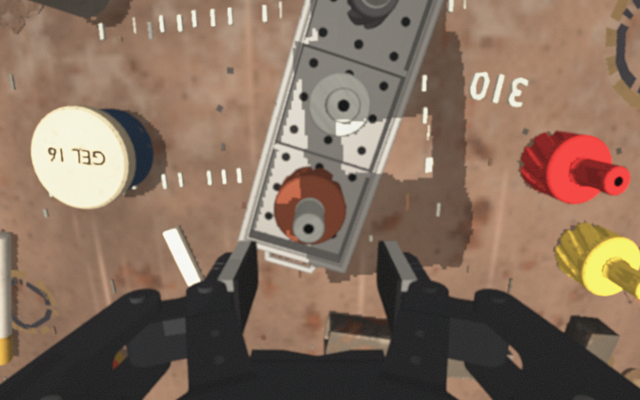

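```bash
python3 - <<'E'
from h import *
m=cams.camera_model("wrist"); mt=cams.camera_model("top")
for k,p in {50:(309,229),40:(343.5,105)}.items(): print(k,atz(m,*p,82).round(1))
# fingers: pads midpoint row
print(status.observe()["ee_pos"])
E
```

```text
50 [644.1 159.   82. ]
40 [574.9 177.4  82. ]
[638.38113669 163.01525649 204.6269671 ]
```

>>> apply_moves([
  [[-5,-4.5,0],0,0.0],
  [[0,0,20],0,0.0],
  [[0,0,20],0,0.0],
  [[0,0,20],0,0.0],
  [[0,0,19],0,0.0],
  [[0,0,0],0,0.0],
  [[0,0,0],0,0.0],
  [[0,0,0],0,0.0],
])

```text
time_s: 5.1
ee_pos: [644.4, 158.4, 126.3]
orientation: [3.141, 0.002, -3.141]
contact_force: [-0.3, -0.2, 0.5]
finger_gap: 42.2
```

```bash
python3 look.py w4; python3 - <<'E'
from h import *
im=cams.get_image("side"); crop(im,220,180,200,110,4,"pics/s4.png")
E
```

```text
5.15 [644.3 158.4 126.2] [ 3.1413e+00  2.2000e-03 -3.1414e+00] 42.84300509638059 [0.8 0.8 0.6]
```

View pics/w4.png

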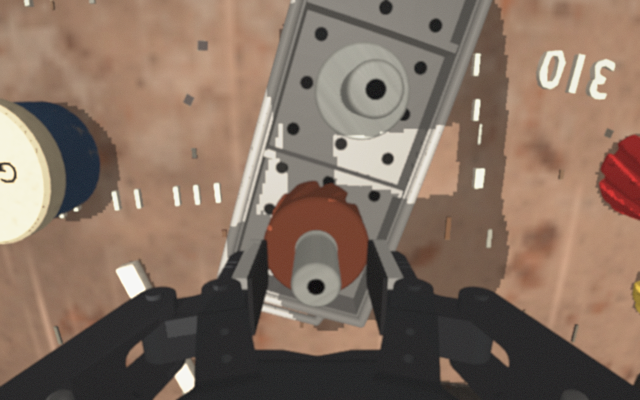

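View pics/s4.png

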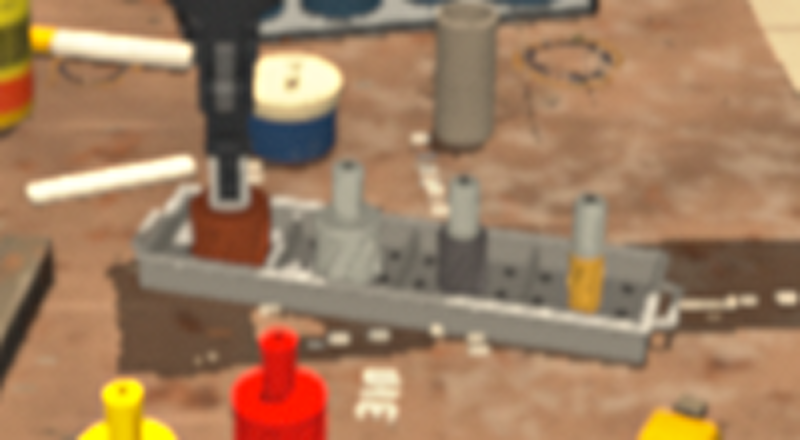

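The wrist view shows the copper shank end at (316,287), centred between the pads. I'll close on it.

>>> apply_moves([
  [[0,0,0],0,-1],
  [[0,0,0],0,-1],
  [[0,0,0],0,-1],
  [[0,0,0],0,-1],
  [[0,0,0],0,-1],
  [[0,0,0],0,-1],
], force=60)

```text
time_s: 5.95
ee_pos: [644.0, 158.2, 125.6]
orientation: [-3.141, 0.001, -3.141]
contact_force: [-0.4, -1.0, 4.8]
finger_gap: 17.3
```

>>> apply_moves([
  [[0,0,-5],0,-1],
  [[0,0,-15],0,-1],
  [[0,0,-30],0,-1],
  [[0,0,-30],0,-1],
  [[0,0,-20],0,-1],
  [[0,0,0],0,-1],
  [[0,0,0],0,-1],
])

```text
time_s: 6.82
ee_pos: [642.8, 158.2, 223.4]
orientation: [-3.141, -0.002, -3.141]
contact_force: [-0.5, 0.1, -2.8]
finger_gap: 16.8
```

```bash
python3 look.py w5; python3 - <<'E'
from h import *
im=cams.get_image("side"); crop(im,220,130,200,150,4,"pics/s5.png")
E
```

```text
6.875 [642.7 158.2 222.8] [-3.1412 -0.0033 -3.1414] 17.076877437865857 [-0.  -0.7 -3.2]
```

View pics/s5.png

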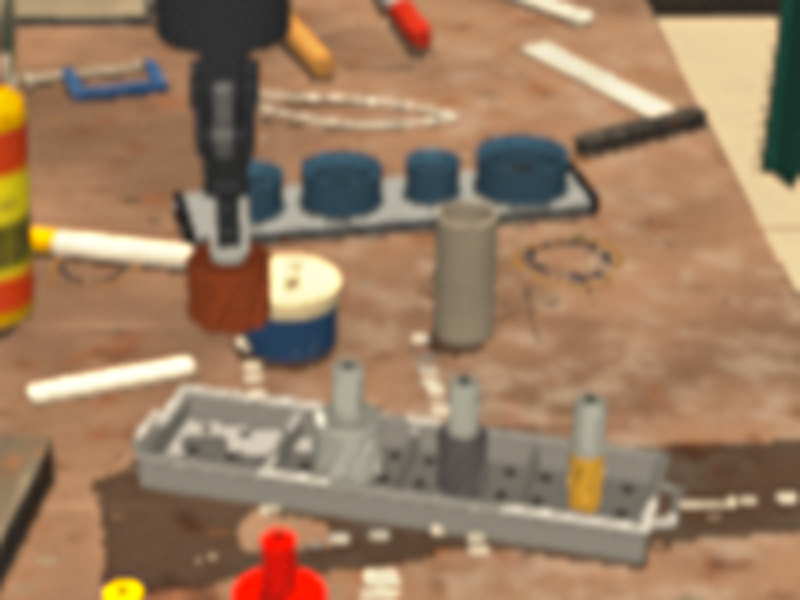

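View pics/w5.png

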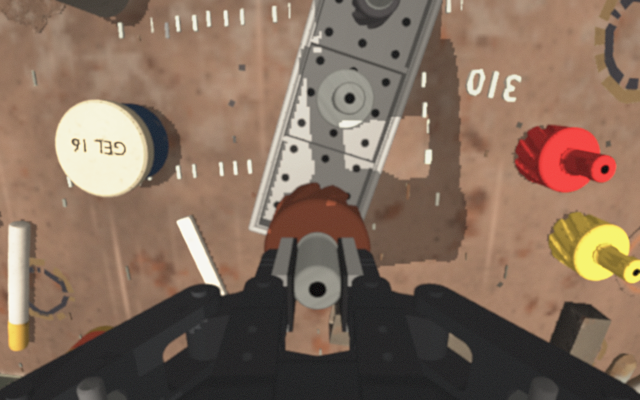

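>>> apply_moves([
  [[10,-20,-10],0,-1],
  [[21,-36,-10],0,-1],
  [[21,-36,-10],0,-1],
  [[21,-36,-10],0,-1],
  [[21,-36,0],0,-1],
  [[21,-36,0],0,-1],
  [[21,-36,0],0,-1],
  [[21,-36,0],0,-1],
  [[21,-36,0],0,-1],
  [[21,-36,0],0,-1],
  [[21,-34,0],0,-1],
  [[0,0,0],0,-1],
])

```text
time_s: 8.43
ee_pos: [422.2, -221.2, 263.8]
orientation: [3.141, -0.002, 3.138]
contact_force: [0.0, 0.2, -3.4]
finger_gap: 16.9
```

>>> apply_moves([
  [[0,0,0],0,-1],
  [[0,0,0],0,-1],
])

```text
time_s: 8.68
ee_pos: [424.0, -218.9, 264.5]
orientation: [3.141, -0.0, -3.14]
contact_force: [-0.3, -0.6, -2.6]
finger_gap: 17.1
```

```bash
python3 look.py w6; python3 - <<'E'
from h import *
m=cams.camera_model("wrist")
for k,P in {30:(635.6,-182.7,42),40:(564.7,-195,42), 20:(493.7,-207.2,42), 50:(422.8,-219.5,42)}.items(): print(k,proj(m,P).round(1))
E
```

```text
8.725 [ 424.  -219.   264.6] [ 3.1411e+00 -3.0000e-04 -3.1400e+00] 17.248039995476308 [-0.1  0.4 -2.6]
30 [351.6 384.2]
40 [341.3 325.4]
20 [329.4 257.5]
50 [315.8 180. ]
```

View pics/w6.png

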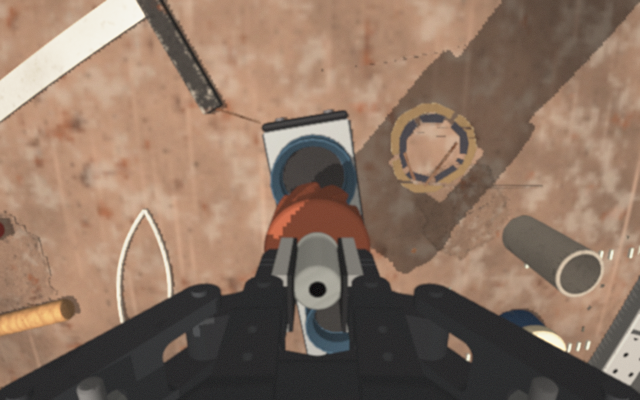

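```bash
python3 - <<'E'
from h import *
m=cams.camera_model("wrist")
print("shank",atz(m,317.5,290,221).round(1), status.observe()["ee_pos"])
im=cams.get_image("wrist")
for p in [(313.5,177),(315.8,180)]: print(atz(m,*p,42).round(1))
v=im.copy()
for c,col in (((422.8,-219.5),(255,0,0)),((421.2,-221),(0,255,0))):
    pts=np.array([proj(m,(c[0]+37*np.cos(a),c[1]+37*np.sin(a),42)) for a in np.linspace(0,6.283,60)])
    for r,cc in pts[:, ::-1]: 
        pass
    big=None
    v=cv2.polylines(np.ascontiguousarray(v),[np.round(pts*8).astype(np.int32)],True,col,1,cv2.LINE_AA,3)
crop(v,250,100,130,100,6,"pics/w6c.png")
E
```

```text
shank [ 423.4 -218.1  221. ] [ 424.00905737 -218.99045062  264.62707739]
[ 420.2 -221.4   42. ]
[ 422.8 -219.5   42. ]
```

View pics/w6c.png

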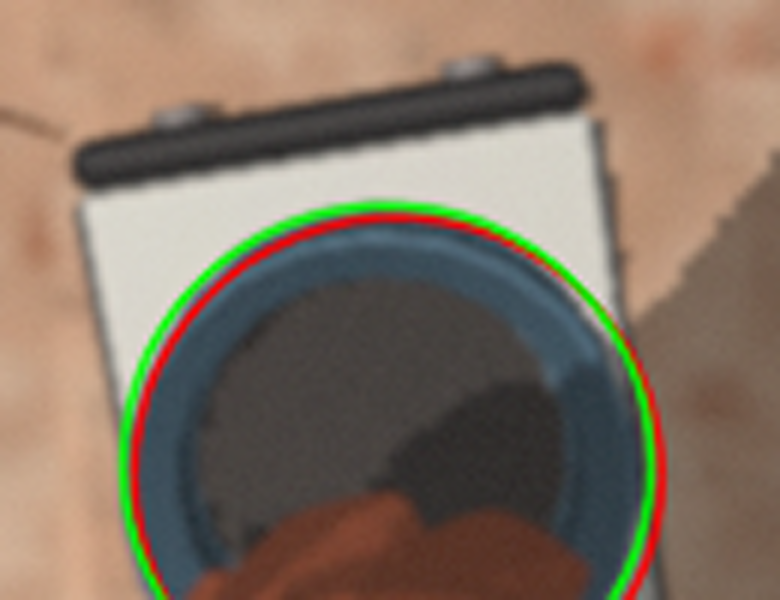

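>>> apply_moves([
  [[0,0,30],0,-1],
  [[0,0,30],0,-1],
  [[0,0,20],0,-1],
  [[0,0,10],0,-1],
  [[0,0,10],0,-1],
  [[0,0,10],0,-1],
  [[0,0,8],0,-1],
  [[0,0,5],0,-1],
  [[0,0,0],0,-1],
  [[0,0,0],0,-1],
  [[0,0,0],0,-1],
])

```text
time_s: 10.15
ee_pos: [423.9, -219.9, 142.3]
orientation: [-3.141, 0.001, -3.141]
contact_force: [-0.0, 0.2, -2.4]
finger_gap: 17.0
```

```bash
python3 look.py w7; python3 - <<'E'
from h import *
im=cams.get_image("side"); crop(im,250,130,150,100,5,"pics/s7.png")
E
```

```text
10.2 [ 423.8 -219.9  142.3] [-3.1411e+00  6.0000e-04 -3.1414e+00] 16.80618293030967 [-0.2  0.1 -2.5]
```

View pics/s7.png

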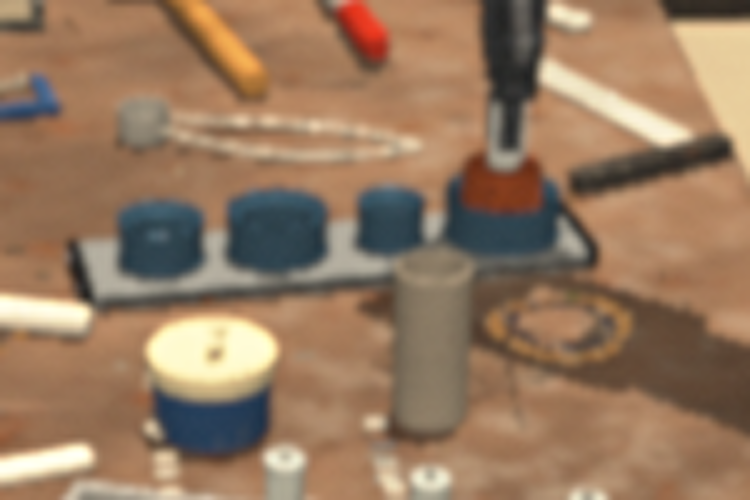

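View pics/w7.png

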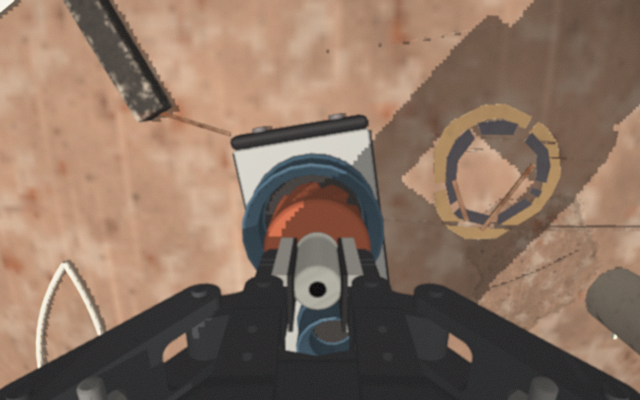

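>>> apply_moves([
  [[0,0,2],0,-1],
  [[0,0,1],0,-1],
  [[0,0,0],0,-1],
  [[0,0,0],0,-1],
])

```text
time_s: 10.75
ee_pos: [423.9, -220.0, 139.6]
orientation: [-3.141, 0.0, -3.141]
contact_force: [-2.2, 0.7, 3.8]
finger_gap: 17.2
```

>>> apply_moves([
  [[0,0,0],0,-0.6],
  [[0,0,0],0,-0.4],
  [[0,0,0],0,-0.1],
  [[0,0,0],0,-0.1],
  [[0,0,-20],0,-0.1],
  [[0,0,-40],0,-0.1],
  [[0,0,-40],0,-0.1],
  [[0,0,0],0,-0.1],
  [[0,0,0],0,-0.1],
])

```text
time_s: 11.88
ee_pos: [423.4, -219.5, 238.1]
orientation: [3.141, -0.001, -3.141]
contact_force: [-0.6, -0.1, -0.5]
finger_gap: 38.8
```

```bash
python3 look.py w8; python3 - <<'E'
from h import *
im=cams.get_image("side"); crop(im,250,130,150,100,5,"pics/s8.png")
E
```

```text
11.925 [ 423.1 -219.4  237.4] [ 3.1402e+00 -2.0000e-03 -3.1414e+00] 38.34540558350793 [ 0.5 -0.2  0.5]
```

View pics/s8.png

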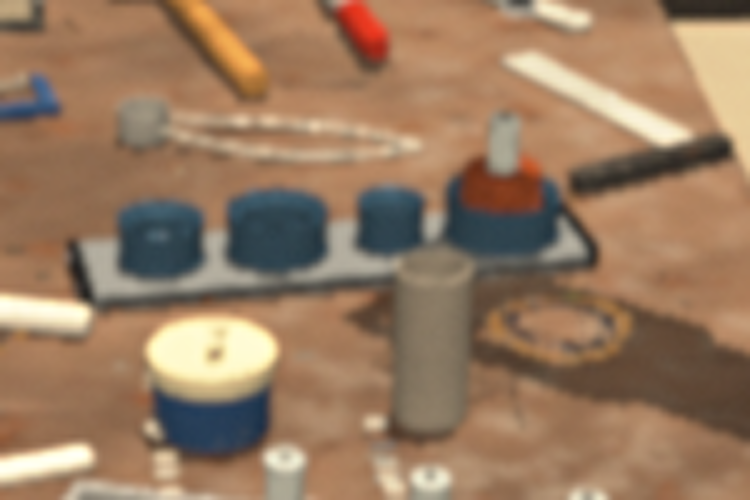

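View pics/w8.png

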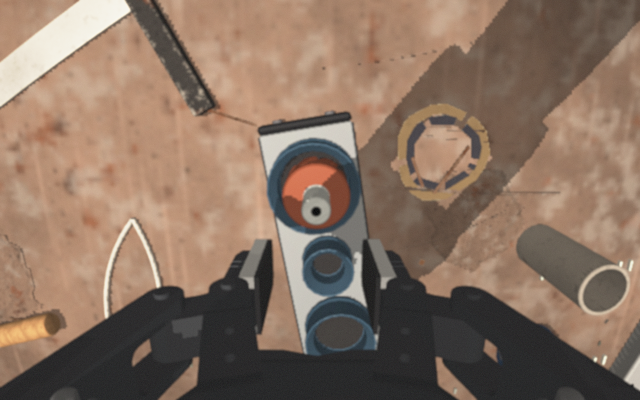

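Copper is upright inside its cup, with the shank end at (316,211) in the wrist view. Next is silver.

>>> apply_moves([
  [[-10,27,0],0,0],
  [[-14,37,0],0,0],
  [[-14,37,0],0,0],
  [[-14,37,0],0,0],
  [[-14,37,0],0,0],
  [[-14,37,0],0,0],
  [[-14,37,0],0,0],
  [[-14,37,5],0,0],
  [[-14,37,10],0,0],
  [[-14,37,10],0,0],
  [[-14,37,10],0,0],
  [[0,0,0],0,0],
])

```text
time_s: 13.48
ee_pos: [572.6, 179.0, 200.7]
orientation: [-3.141, -0.005, -3.138]
contact_force: [-0.4, -0.2, 0.3]
finger_gap: 42.2
```

>>> apply_moves([
  [[0,0,0],0,0],
  [[0,0,0],0,0],
  [[0,0,0],0,0],
])

```text
time_s: 13.85
ee_pos: [573.6, 176.4, 204.2]
orientation: [-3.142, 0.001, 3.141]
contact_force: [-0.0, -0.2, 0.1]
finger_gap: 42.4
```

```bash
python3 look.py w9
```

```text
13.9 [573.6 176.6 204.3] [3.1416e+00 6.0000e-04 3.1407e+00] 42.41370766999405 [0.9 0.3 0.8]
```

View pics/w9.png

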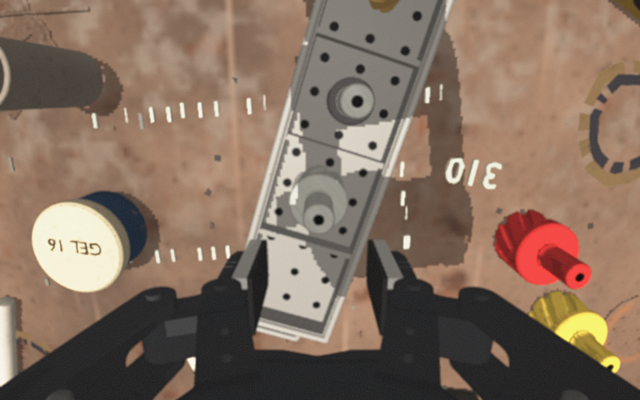

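```bash
python3 - <<'E'
from h import *
m=cams.camera_model("wrist")
for k,p in {40:(318,219.5),30:(357,101)}.items(): print(k,atz(m,*p,82).round(1))
E
```

```text
40 [573.4 177.7  82. ]
30 [508.  198.1  82. ]
```

>>> apply_moves([
  [[0,0,20],0,0.0],
  [[0,0,20],0,0.0],
  [[0,0,20],0,0.0],
  [[0,0,18.5],0,0.0],
  [[0,0,0],0,0.0],
  [[0,0,0],0,0.0],
  [[0,0,0],0,-1],
  [[0,0,0],0,-1],
  [[0,0,0],0,-1],
  [[0,0,0],0,-1],
  [[0,0,0],0,-1],
  [[0,0,0],0,-1],
])

```text
time_s: 15.4
ee_pos: [574.4, 177.3, 126.8]
orientation: [3.141, 0.002, -3.141]
contact_force: [-0.1, -1.1, 6.1]
finger_gap: 16.8
```

>>> apply_moves([
  [[0,0,-5],0,-1],
  [[0,0,-15],0,-1],
  [[0,0,-30],0,-1],
  [[0,0,-40],0,-1],
  [[0,0,-49.5],0,-1],
  [[0,0,0],0,-1],
  [[0,0,0],0,-1],
])

```text
time_s: 16.27
ee_pos: [573.0, 177.2, 264.3]
orientation: [-3.141, -0.001, -3.141]
contact_force: [0.4, 0.0, -3.4]
finger_gap: 17.0
```

```bash
python3 look.py w10; python3 - <<'E'
from h import *
im=cams.get_image("side"); crop(im,220,130,200,150,4,"pics/s10.png")
E
```

```text
16.325 [572.6 177.1 263. ] [-3.1410e+00 -3.1000e-03 -3.1414e+00] 17.120109702696222 [ 0.1  0.6 -2.7]
```

View pics/s10.png

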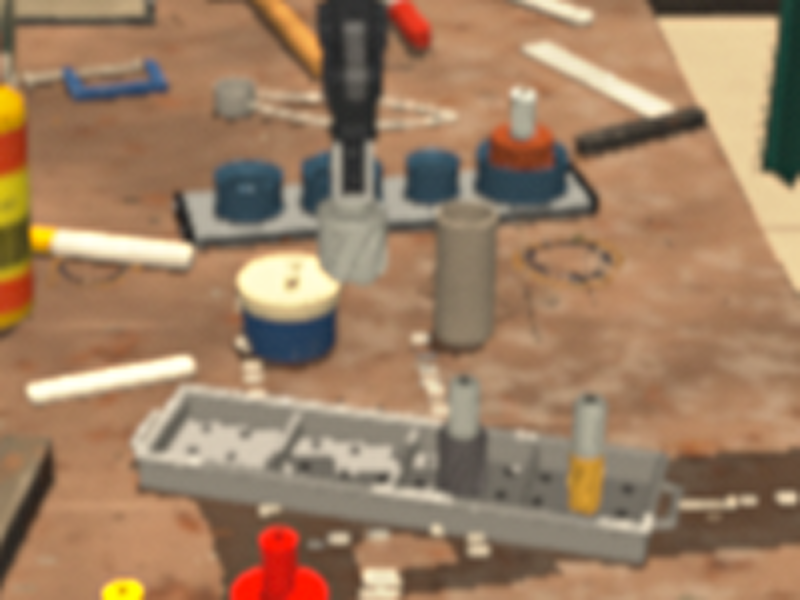

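View pics/w10.png

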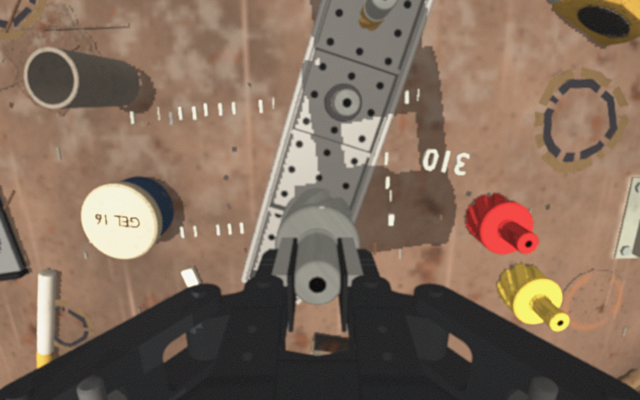

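>>> apply_moves([
  [[0,-20,0],0,-1],
  [[1,-36,0],0,-1],
  [[1,-36,0],0,-1],
  [[1,-36,0],0,-1],
  [[1,-36,0],0,-1],
  [[1,-36,0],0,-1],
  [[1,-36,0],0,-1],
  [[1,-36,0],0,-1],
  [[1,-36,0],0,-1],
  [[0,-36,0],0,-1],
  [[0,-28.5,0],0,-1],
  [[0,0,0],0,-1],
])

```text
time_s: 17.88
ee_pos: [564.6, -197.6, 263.6]
orientation: [3.141, -0.002, 3.138]
contact_force: [0.9, 0.2, -2.2]
finger_gap: 17.0
```

>>> apply_moves([
  [[0,0,0],0,-1],
  [[0,0,0],0,-1],
  [[0,0,0],0,-1],
])

```text
time_s: 18.25
ee_pos: [565.7, -194.5, 264.8]
orientation: [3.142, -0.0, -3.14]
contact_force: [-0.4, 0.4, -1.8]
finger_gap: 17.0
```

```bash
cat > held.py <<'E'
import sys
from h import *
name,d,sz=sys.argv[1],float(sys.argv[2]),int(sys.argv[3])   # d: TCP z - underside
cups={30:(635.6,-182.7),40:(564.7,-195), 20:(493.7,-207.2), 50:(422.8,-219.5)}
im=cams.get_image("wrist"); m=cams.camera_model("wrist"); s=status.observe(); e=s["ee_pos"]
print(s["time_s"],e.round(1),s["orientation"].round(4),s["contact_force"].round(1))
g=cv2.GaussianBlur(cv2.cvtColor(im,cv2.COLOR_RGB2GRAY),(0,0),1)
r=g[265:310,295:340]; i=np.unravel_index(np.argmin(r),r.shape)  # dark hole in shank end
w=(r<r.min()+40); lab=cv2.connectedComponentsWithStats(w.astype(np.uint8))
k=lab[1][i]; c=lab[3][k]; px=(295+c[0],265+c[1]); print("hole px",np.round(px,1),"area",lab[2][k][4])
P=atz(m,*px,e[2]-d+74); print("shank end",P.round(1),"rel TCP",(P-e).round(1))
v=np.ascontiguousarray(im)
c=cups[sz]; R={20:22,30:27,40:32,50:37}[sz]
pts=np.array([proj(m,(c[0]+R*np.cos(a),c[1]+R*np.sin(a),42)) for a in np.linspace(0,6.283,60)])
cv2.polylines(v,[np.round(pts*8).astype(np.int32)],True,(255,0,0),1,cv2.LINE_AA,3)
crop(v,230,110,180,200,3,f"pics/{name}.png")
E
python3 held.py w11 122.8 40
```

```text
18.3 [ 565.7 -194.6  264.9] [ 3.1416 -0.     -3.1403] [-0.1  0.2 -2. ]
hole px [317.  284.5] area 159
shank end [ 565.8 -193.9  216.1] rel TCP [  0.1   0.6 -48.8]
```

View pics/w11.png

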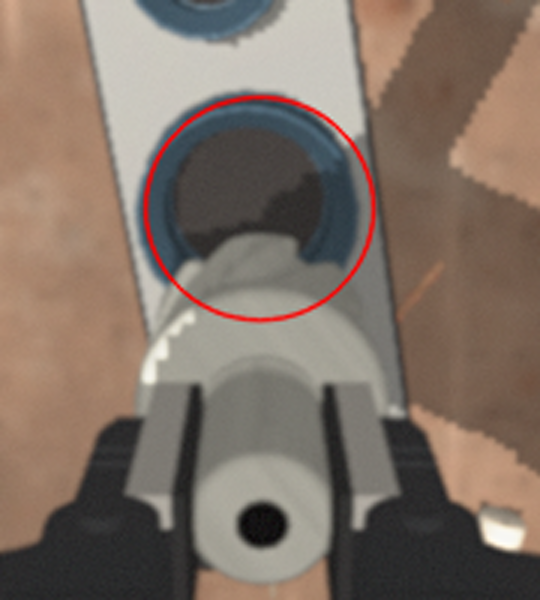

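```bash
python3 - <<'E'
from h import *
import cv2
im=cv2.imread("pics/top0.png")[:,:,::-1]; m=cams.camera_model("top")
s=6;c0,r0=375,145
b=np.ascontiguousarray(cv2.resize(im[r0:r0+130,c0:c0+80],None,fx=s,fy=s,interpolation=cv2.INTER_CUBIC))
cups={30:(635.6,-182.7),40:(564.7,-195), 20:(493.7,-207.2), 50:(422.8,-219.5)}
def dr(pts,col):
    p=(np.array(pts)-[c0,r0]+.5)*s-.5
    cv2.polylines(b,[np.round(p*8).astype(np.int32)],True,col,1,cv2.LINE_AA,3)
for k,c in cups.items():
    for R in (k/2+12,k/2+4.5+6):
        dr([proj(m,(c[0]+R*np.cos(a),c[1]+R*np.sin(a),42)) for a in np.linspace(0,6.28,60)],(255,0,0))
cv2.imwrite("pics/topfit.png",cv2.resize(b[:,:,::-1],None,fx=.77,fy=.77))
cv2.imwrite("pics/topfit.png",np.hstack([b[:390,:,::-1],b[390:,:,::-1]])[:, :])
print(b.shape)
E
```

```text
(780, 480, 3)
```

```bash
python3 -c "
import cv2;i=cv2.imread('pics/topfit.png');print(i.shape);cv2.imwrite('pics/topfit2.png',cv2.resize(i,(800,int(i.shape[0]*800/i.shape[1])),interpolation=cv2.INTER_AREA))"
```

```text
(390, 960, 3)
```

View pics/topfit2.png

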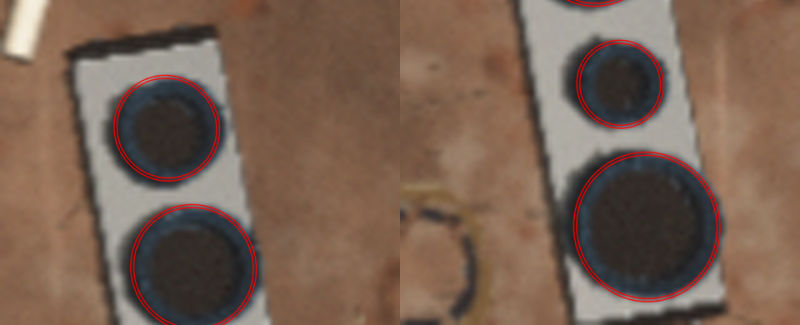

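>>> apply_moves([
  [[1,-1,30],0,-1],
  [[0,0,30],0,-1],
  [[0,0,20],0,-1],
  [[0,0,10],0,-1],
  [[0,0,10],0,-1],
  [[0,0,10],0,-1],
  [[0,0,8],0,-1],
  [[0,0,5],0,-1],
  [[0,0,1.5],0,-1],
  [[0,0,0],0,-1],
  [[0,0,0],0,-1],
  [[0,0,0],0,-1],
])

```text
time_s: 19.8
ee_pos: [564.9, -196.4, 140.9]
orientation: [-3.141, 0.001, -3.141]
contact_force: [0.7, 0.2, 1.0]
finger_gap: 17.2
```

```bash
python3 look.py w12; python3 - <<'E'
from h import *
im=cams.get_image("side"); crop(im,250,130,150,100,5,"pics/s12.png")
E
```

```text
19.85 [ 564.9 -196.4  140.8] [-3.1412e+00  8.0000e-04 -3.1414e+00] 17.07506516599664 [-0.4  0.4  0.1]
```

View pics/s12.png

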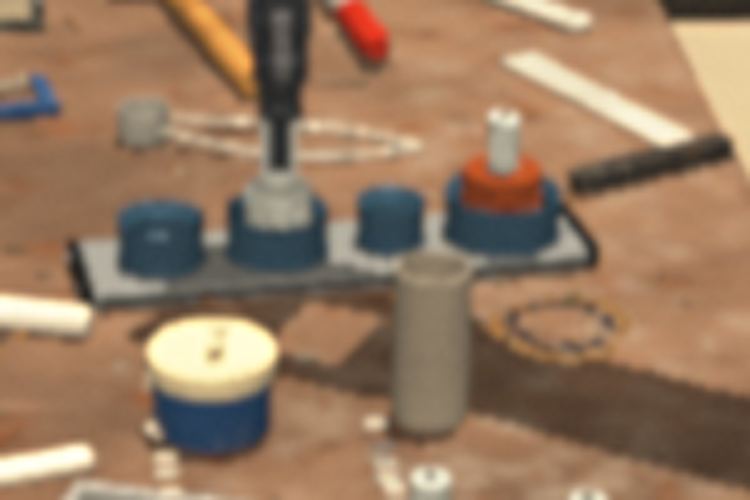

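View pics/w12.png

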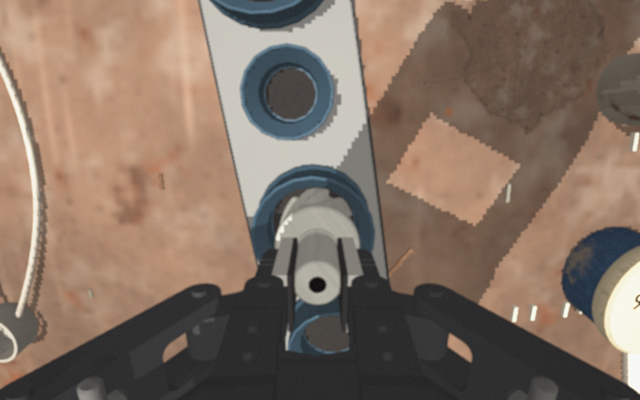

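Silver is down in its cup, and the force has turned from carrying to touching. I'll press 1 mm more, release and rise.

>>> apply_moves([
  [[0,0,1],0,-1],
  [[0,0,0],0,-1],
  [[0,0,0],0,-0.6],
  [[0,0,0],0,-0.4],
  [[0,0,0],0,-0.1],
  [[0,0,0],0,-0.1],
  [[0,0,-20],0,-0.1],
  [[0,0,-40],0,-0.1],
  [[0,0,-40],0,-0.1],
  [[0,0,0],0,-0.1],
  [[0,0,0],0,-0.1],
])

```text
time_s: 21.28
ee_pos: [564.7, -196.2, 240.1]
orientation: [-3.141, 0.001, -3.141]
contact_force: [-0.5, -0.3, -0.4]
finger_gap: 38.6
```

```bash
python3 look.py w13
```

```text
21.325 [ 564.2 -196.   238.9] [ 3.1411e+00 -1.0000e-03 -3.1414e+00] 38.547685660640305 [-0.8  0.9  0.8]
```

View pics/w13.png

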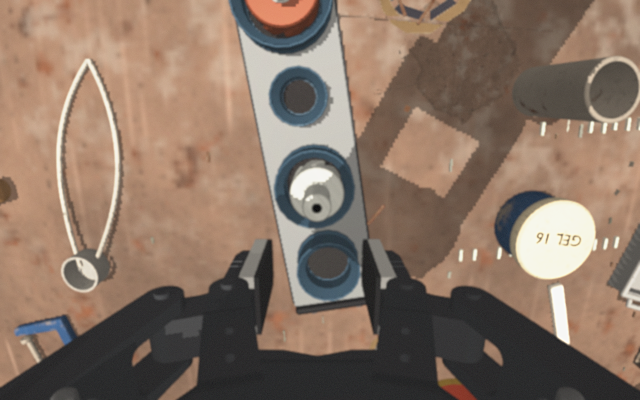

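>>> apply_moves([
  [[4.5,24,0],0,0],
  [[5.3,37,0],0,0],
  [[5.3,37,0],0,0],
  [[5.3,37,0],0,0],
  [[5.3,37,0],0,0],
  [[5.3,37,0],0,0],
  [[5.3,37,0],0,0],
  [[5.3,37,5],0,0],
  [[5.3,37,10],0,0],
  [[5.3,37,10],0,0],
  [[5.3,37,10],0,0],
  [[0,0,0],0,0],
])

```text
time_s: 22.82
ee_pos: [504.5, 200.1, 202.0]
orientation: [-3.141, -0.005, -3.137]
contact_force: [-0.3, -0.2, 0.6]
finger_gap: 42.6
```

>>> apply_moves([
  [[0,0,0],0,0],
  [[0,0,0],0,0],
  [[0,0,0],0,0],
])

```text
time_s: 23.2
ee_pos: [507.3, 197.1, 204.7]
orientation: [3.142, 0.0, 3.141]
contact_force: [-0.7, 0.6, 0.3]
finger_gap: 42.5
```

```bash
python3 look.py w14
```

```text
23.25 [507.3 197.1 204.7] [3.1415e+00 5.0000e-04 3.1406e+00] 42.72122439818425 [-1.1 -0.2  0.5]
```

View pics/w14.png

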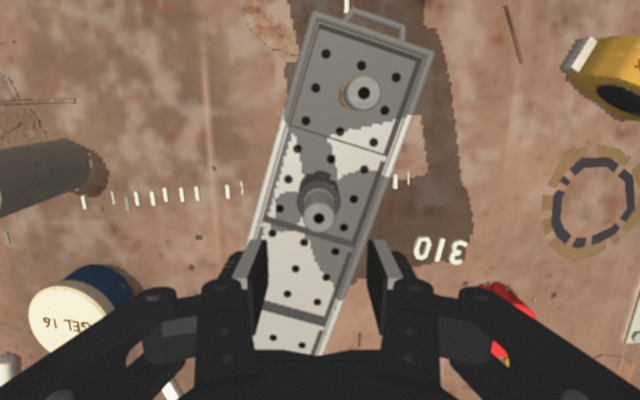

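>>> apply_moves([
  [[0.5,0,20],0,0.0],
  [[0,0,20],0,0.0],
  [[0,0,20],0,0.0],
  [[0,0,19],0,0.0],
  [[0,0,0],0,0.0],
  [[0,0,0],0,0.0],
  [[0,0,0],0,-1],
  [[0,0,0],0,-1],
  [[0,0,0],0,-1],
  [[0,0,0],0,-1],
  [[0,0,0],0,-1],
  [[0,0,0],0,-1],
])

```text
time_s: 24.75
ee_pos: [507.5, 198.0, 126.7]
orientation: [3.141, 0.002, -3.141]
contact_force: [-0.5, 0.6, 5.6]
finger_gap: 17.0
```

>>> apply_moves([
  [[0,0,-5],0,-1],
  [[0,0,-15],0,-1],
  [[0,0,-30],0,-1],
  [[0,0,-40],0,-1],
  [[0,0,-49.5],0,-1],
  [[0,0,0],0,-1],
  [[0,0,0],0,-1],
])

```text
time_s: 25.62
ee_pos: [506.0, 197.6, 264.3]
orientation: [-3.141, -0.001, -3.141]
contact_force: [-1.0, 0.4, -3.7]
finger_gap: 17.0
```

```bash
python3 held.py w15 122.5 30; python3 - <<'E'
from h import *
im=cams.get_image("side"); crop(im,220,130,200,150,4,"pics/s15.png")
E
```

```text
25.675 [505.6 197.5 263.1] [-3.1408 -0.0033 -3.1414] [-0.3 -0.7 -2.6]
hole px [317.  284.4] area 163
shank end [505.3 198.1 214.6] rel TCP [ -0.2   0.6 -48.5]
```

View pics/s15.png

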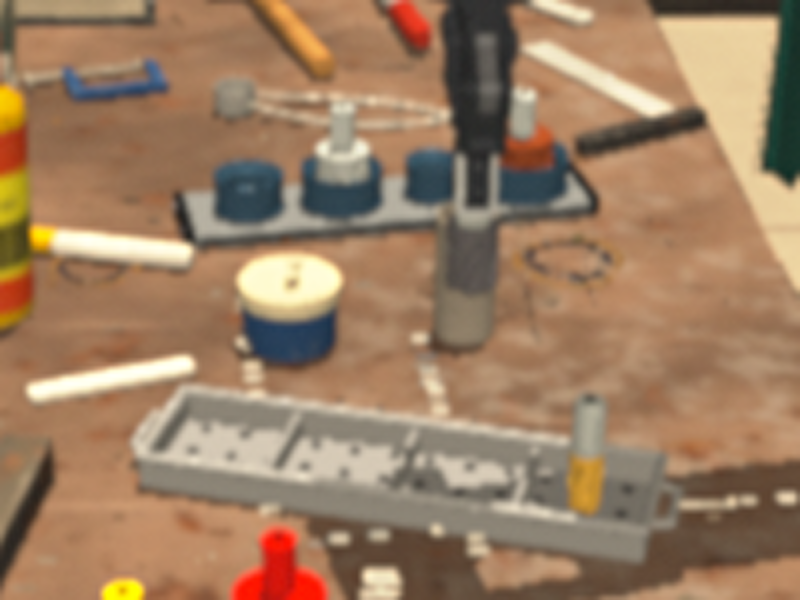

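>>> apply_moves([
  [[-9,-21.5,0],0,-1],
  [[-12,-36,0],0,-1],
  [[-12,-36,0],0,-1],
  [[-12,-36,0],0,-1],
  [[-12,-36,0],0,-1],
  [[-12,-36,0],0,-1],
  [[-12,-36,0],0,-1],
  [[-12,-36,0],0,-1],
  [[-12,-36,0],0,-1],
  [[-12,-36,0],0,-1],
  [[-12,-36,0],0,-1],
  [[0,0,0],0,-1],
])

```text
time_s: 27.22
ee_pos: [635.1, -185.8, 262.1]
orientation: [3.14, -0.004, 3.139]
contact_force: [0.2, 0.6, -2.4]
finger_gap: 17.0
```

>>> apply_moves([
  [[0,0,0],0,-1],
  [[0,0,0],0,-1],
  [[0,0,0],0,-1],
])

```text
time_s: 27.6
ee_pos: [635.5, -182.8, 264.7]
orientation: [3.141, -0.0, -3.14]
contact_force: [1.0, -0.1, -2.4]
finger_gap: 17.0
```

```bash
python3 held.py w16 122.5 30
```

```text
27.65 [ 635.6 -182.9  265. ] [ 3.1416  0.     -3.1404] [ 0.7  0.3 -2.4]
hole px [317.1 284.2] area 157
shank end [ 635.4 -182.3  216.5] rel TCP [ -0.2   0.7 -48.5]
```

View pics/w16.png

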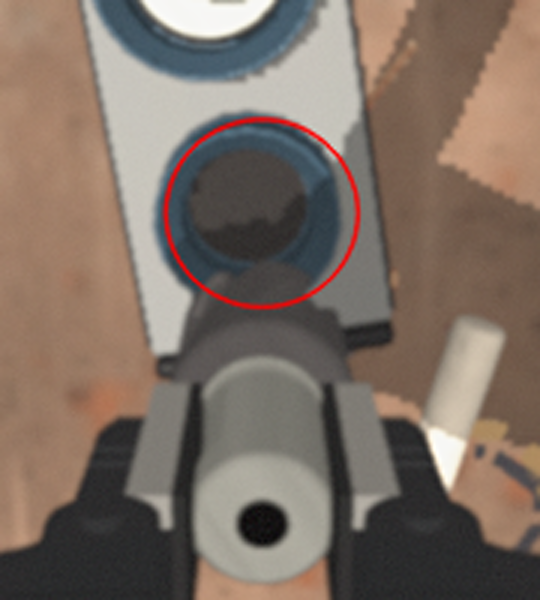

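>>> apply_moves([
  [[0.5,-2.2,30],0,-1],
  [[0,0,30],0,-1],
  [[0,0,20],0,-1],
  [[0,0,10],0,-1],
  [[0,0,10],0,-1],
  [[0,0,10],0,-1],
  [[0,0,8],0,-1],
  [[0,0,5],0,-1],
  [[0,0,1.5],0,-1],
  [[0,0,0],0,-1],
  [[0,0,0],0,-1],
  [[0,0,0],0,-1],
])

```text
time_s: 29.15
ee_pos: [635.4, -186.0, 140.8]
orientation: [-3.141, 0.001, -3.141]
contact_force: [-0.3, 0.2, -0.4]
finger_gap: 17.2
```

```bash
python3 look.py w17; python3 - <<'E'
from h import *
im=cams.get_image("side"); crop(im,250,130,150,100,5,"pics/s17.png")
E
```

```text
29.2 [ 635.4 -186.   140.8] [-3.1412e+00  7.0000e-04 -3.1414e+00] 16.99249785052205 [ 0.9 -0.9 -0.4]
```

View pics/s17.png

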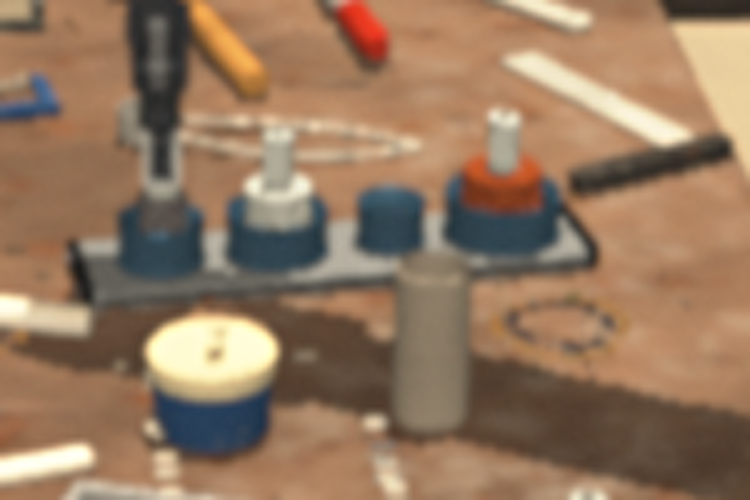

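View pics/w17.png

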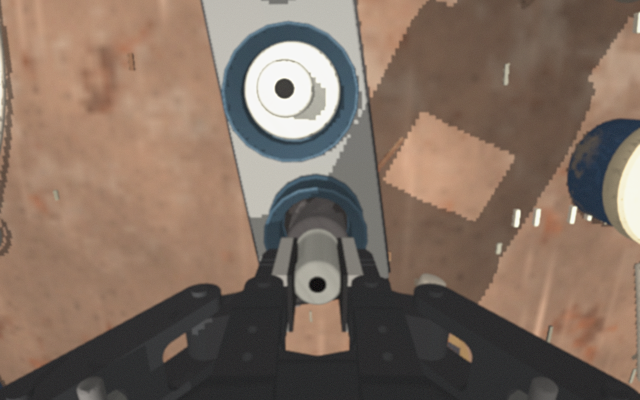

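>>> apply_moves([
  [[0,0,1],0,-1],
  [[0,0,0],0,-1],
  [[0,0,0],0,-0.6],
  [[0,0,0],0,-0.4],
  [[0,0,0],0,-0.1],
  [[0,0,0],0,-0.1],
  [[0,0,-20],0,-0.1],
  [[0,0,-40],0,-0.1],
  [[0,0,-40],0,-0.1],
  [[0,0,0],0,-0.1],
  [[0,0,0],0,-0.1],
])

```text
time_s: 30.62
ee_pos: [635.2, -185.9, 240.2]
orientation: [-3.141, 0.001, -3.141]
contact_force: [0.5, 0.2, -0.7]
finger_gap: 38.7
```

```bash
python3 look.py w18
```

```text
30.675 [ 634.7 -185.7  238.8] [ 3.1411e+00 -1.2000e-03 -3.1413e+00] 38.6545761664873 [ 0.4 -0.4 -1.1]
```

View pics/w18.png

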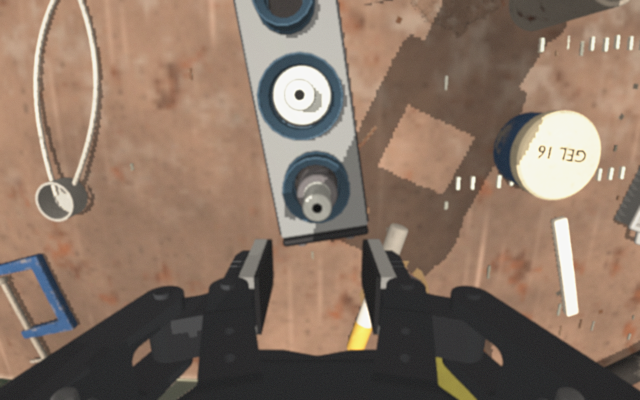

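>>> apply_moves([
  [[12,23,0],0,0],
  [[17,35,0],0,0],
  [[17,35,0],0,0],
  [[17,35,0],0,0],
  [[17,35,0],0,0],
  [[17,35,0],0,0],
  [[17,35,0],0,0],
  [[17,35,0],0,0],
  [[17,35,5],0,0],
  [[17,35,10],0,0],
  [[17,35,10],0,0],
  [[17,35,10],0,0],
])

```text
time_s: 32.17
ee_pos: [434.5, 222.8, 202.5]
orientation: [-3.141, -0.003, -3.142]
contact_force: [0.3, 0.5, -0.3]
finger_gap: 42.7
```

>>> apply_moves([
  [[0,0,0],0,0],
  [[0,0,0],0,0],
  [[0,0,0],0,0],
  [[0,0,0],0,0],
])

```text
time_s: 32.67
ee_pos: [436.6, 221.4, 204.6]
orientation: [3.142, 0.0, 3.14]
contact_force: [-0.1, -0.3, -0.2]
finger_gap: 42.8
```

```bash
python3 look.py w19
```

```text
32.725 [436.5 221.5 204.7] [3.1415e+00 5.0000e-04 3.1406e+00] 42.92289199420984 [ 0.3 -0.5  0.7]
```

View pics/w19.png

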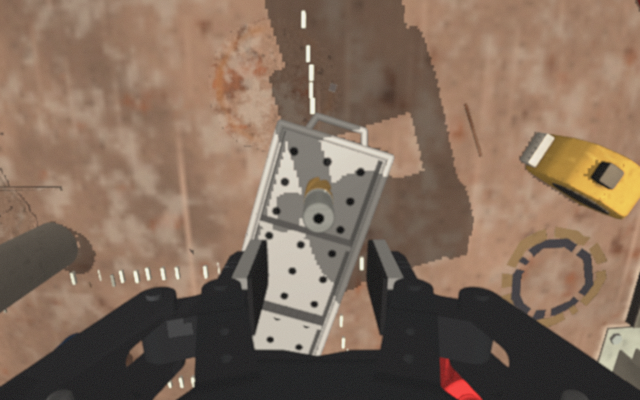

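Brass shank end is at (318.5,218), the same aligned position as before.

>>> apply_moves([
  [[0.5,0,20],0,0.0],
  [[0,0,20],0,0.0],
  [[0,0,20],0,0.0],
  [[0,0,19],0,0.0],
  [[0,0,0],0,0.0],
  [[0,0,0],0,0.0],
  [[0,0,0],0,-1],
  [[0,0,0],0,-1],
  [[0,0,0],0,-1],
  [[0,0,0],0,-1],
  [[0,0,0],0,-1],
  [[0,0,0],0,-1],
])

```text
time_s: 34.22
ee_pos: [436.5, 222.3, 126.7]
orientation: [3.141, 0.002, -3.141]
contact_force: [0.1, -0.3, 6.4]
finger_gap: 17.1
```

>>> apply_moves([
  [[0,0,-5],0,-1],
  [[0,0,-15],0,-1],
  [[0,0,-30],0,-1],
  [[0,0,-40],0,-1],
  [[0,0,-49.5],0,-1],
  [[0,0,0],0,-1],
  [[0,0,0],0,-1],
])

```text
time_s: 35.1
ee_pos: [435.2, 222.0, 264.7]
orientation: [-3.141, -0.0, -3.141]
contact_force: [-1.0, 0.6, -1.3]
finger_gap: 16.8
```

```bash
python3 held.py w20 122.5 20; python3 - <<'E'
from h import *
im=cams.get_image("side"); crop(im,220,130,200,150,4,"pics/s20.png")
E
```

```text
35.15 [434.8 221.8 263.6] [-3.1409e+00 -2.2000e-03 -3.1414e+00] [-0.2 -0.6 -1.7]
hole px [317.  285.2] area 158
shank end [434.9 222.4 215.1] rel TCP [  0.1   0.6 -48.5]
```

View pics/s20.png

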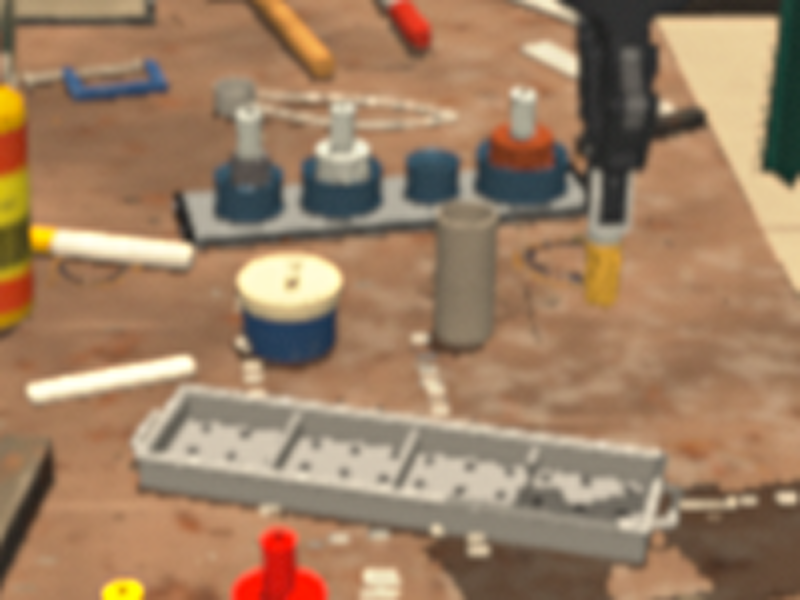

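>>> apply_moves([
  [[-4.5,-22,0],0,-1],
  [[-4,-35,0],0,-1],
  [[-5,-38,0],0,-1],
  [[-5,-38,0],0,-1],
  [[-5,-38,0],0,-1],
  [[-5,-38,0],0,-1],
  [[-5,-38,0],0,-1],
  [[-5,-38,0],0,-1],
  [[-5,-38,0],0,-1],
  [[-5,-38,0],0,-1],
  [[-5,-38,0],0,-1],
  [[-5,-33,0],0,-1],
])

```text
time_s: 36.7
ee_pos: [493.4, -211.0, 262.7]
orientation: [3.14, -0.003, 3.141]
contact_force: [0.4, 0.3, -0.7]
finger_gap: 17.0
```

>>> apply_moves([
  [[0,0,0],0,-1],
  [[0,0,0],0,-1],
  [[0,0,0],0,-1],
  [[0,0,0],0,-1],
])

```text
time_s: 37.2
ee_pos: [494.1, -209.2, 264.8]
orientation: [3.141, -0.0, -3.14]
contact_force: [-0.5, -0.4, -1.1]
finger_gap: 16.6
```

```bash
sed -i 's/^cups=.*/cups={20:(494.2,-209.9)}/' held.py; python3 held.py w21 122.5 20
```

```text
37.25 [ 494.2 -209.3  264.9] [-3.1415e+00  1.0000e-04 -3.1404e+00] [-0.2 -0.  -0.8]
hole px [317.  285.2] area 157
shank end [ 494.4 -208.6  216.4] rel TCP [  0.2   0.7 -48.5]
```

View pics/w21.png

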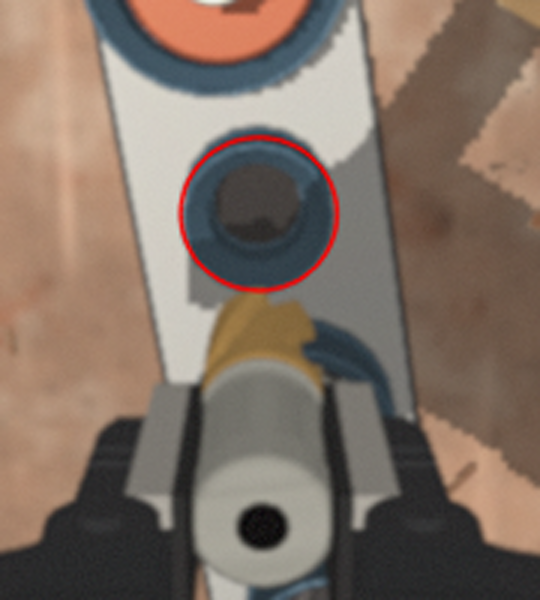

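>>> apply_moves([
  [[0.6,0,30],0,-1],
  [[0,0,30],0,-1],
  [[0,0,20],0,-1],
  [[0,0,10],0,-1],
  [[0,0,10],0,-1],
  [[0,0,10],0,-1],
  [[0,0,8],0,-1],
  [[0,0,5],0,-1],
  [[0,0,1.5],0,-1],
  [[0,0,0],0,-1],
  [[0,0,0],0,-1],
  [[0,0,0],0,-1],
])

```text
time_s: 38.75
ee_pos: [493.8, -210.1, 140.8]
orientation: [-3.141, 0.001, -3.141]
contact_force: [0.0, 0.9, 1.2]
finger_gap: 17.0
```

```bash
python3 look.py w22; python3 - <<'E'
from h import *
im=cams.get_image("side"); crop(im,250,130,150,100,5,"pics/s22.png")
E
```

```text
38.8 [ 493.8 -210.1  140.8] [-3.1412e+00  7.0000e-04 -3.1414e+00] 16.889894437167005 [ 0.1 -0.1  1.6]
```

View pics/s22.png

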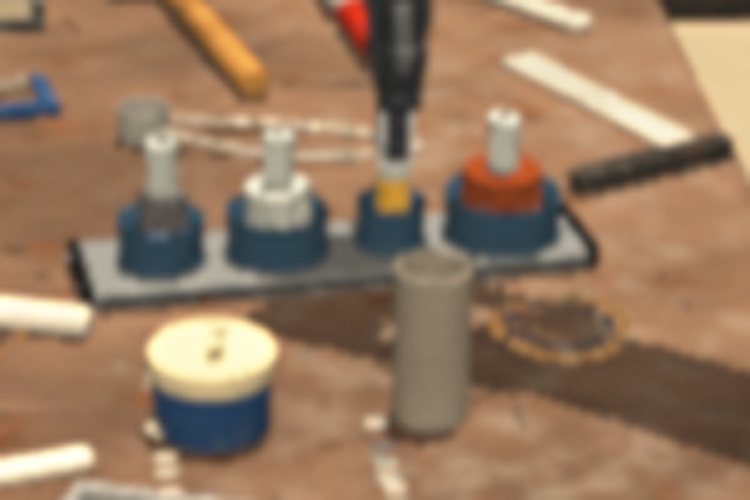

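View pics/w22.png

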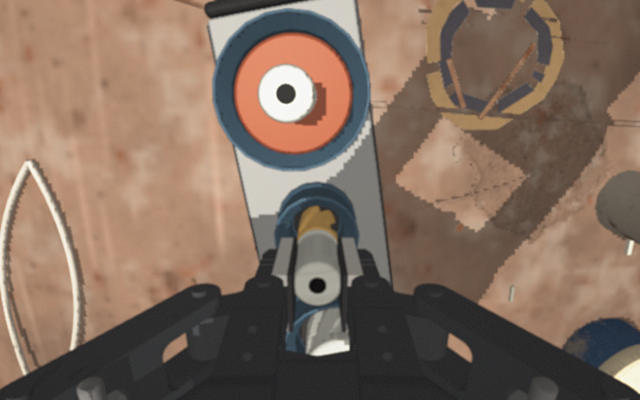

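Brass is in its cup and touching the floor. Release, rise, and move clear for a final check.

>>> apply_moves([
  [[0,0,1],0,-1],
  [[0,0,0],0,-1],
  [[0,0,0],0,-0.6],
  [[0,0,0],0,-0.4],
  [[0,0,0],0,-0.1],
  [[0,0,0],0,-0.1],
  [[0,0,-20],0,-0.1],
  [[0,0,-40],0,-0.1],
  [[0,0,-50],0,-0.1],
  [[0,0,-50],0,-0.1],
  [[0,0,0],0,-0.1],
  [[0,0,0],0,-0.1],
])

```text
time_s: 40.35
ee_pos: [493.3, -209.8, 298.8]
orientation: [3.141, -0.001, -3.141]
contact_force: [-0.4, -0.2, -0.9]
finger_gap: 38.5
```

>>> apply_moves([
  [[10,0,0],0,-0.1],
  [[30,0,0],0,-0.1],
  [[30,0,0],0,-0.1],
  [[20,0,0],0,-0.1],
  [[0,0,0],0,-0.1],
  [[0,0,0],0,-0.1],
  [[0,0,0],0,-0.1],
  [[0,0,0],0,-0.1],
])

```text
time_s: 41.35
ee_pos: [403.9, -209.9, 299.3]
orientation: [3.141, -0.0, -3.141]
contact_force: [0.8, -0.3, -0.2]
finger_gap: 38.4
```

```bash
python3 look.py w23; python3 - <<'E'
from h import *
im=cams.get_image("side"); crop(im,250,130,150,100,5,"pics/s23.png")
m=cams.camera_model("side"); C={30:(636.1,-185.4),40:(565.2,-197.7),20:(494.2,-209.9),50:(423.3,-222.2)}
for k,c in C.items(): print(k,"expect shank top centre in crop",((proj(m,(*c,92))-[250,130])*5).round(0),"body top",((proj(m,(*c,58))-[250,130])*5).round(0))
mt=cams.camera_model("top");print(cams.pinpoint("pipe_stub","side")[:1],cams.pinpoint("tin","side")[:1])
E
```

```text
41.4 [ 403.9 -209.9  299.3] [ 3.1413e+00 -4.0000e-04 -3.1409e+00] 38.477777565669186 [-0.4 -0.2 -0. ]
30 expect shank top centre in crop [157. 139.] body top [158. 191.]
40 expect shank top centre in crop [275. 130.] body top [275. 182.]
20 expect shank top centre in crop [390. 121.] body top [389. 173.]
50 expect shank top centre in crop [504. 113.] body top [501. 164.]
[{'position': [0.5267, 0.5234], 'p': 0.95}] [{'position': [0.5358, 0.4572], 'p': 0.98}]
```

View pics/s23.png

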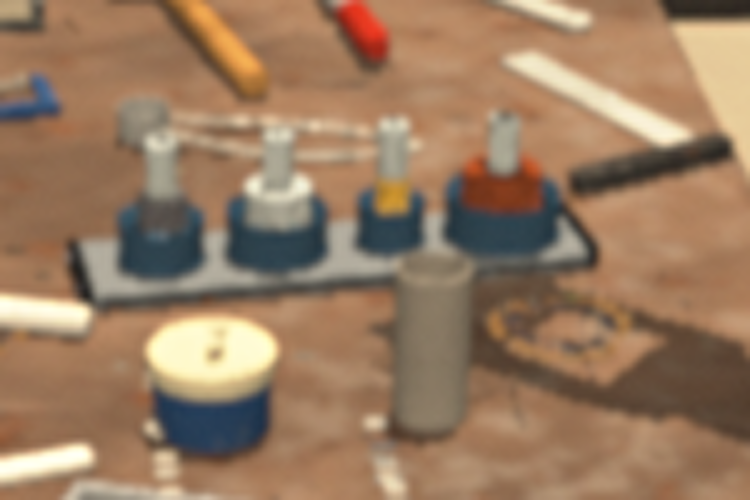

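View pics/w23.png

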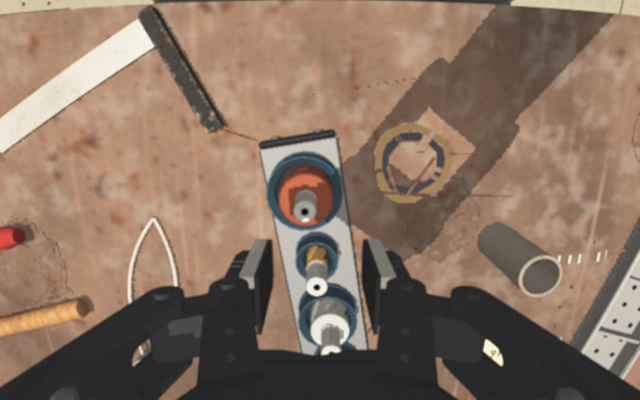

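```bash
python3 -c "
from workcell import finish_job
print(finish_job())"
```

```text
the job is handed in; nothing more can be done
None
```

All four cutters were moved, each held by its shank, from the drip rack into the cup of its own size: copper 50, silver 40, black 30, then brass 20. Each was lowered until the wrist force showed contact or the arm reached the computed floor height. It was then released, and the job was handed in at about 41 s.

- **Final views:** the side view shows all four upright. Their shank ends lie within about 4 pixels, in a five-times-enlarged crop, of where cutters seated on the cup floors would appear. The wrist view shows copper, brass and silver centred in their cups; black was last seen seated in its own wrist view, right after release. The pipe stub and tin look unmoved, the gripper is well clear, and the wrist force is near zero.
- **Top camera scale:** it read about 1% small and disagreed with the wrist camera by 3–4 mm at the cups. I corrected for this from the known cup spacing, which then matched at the last cup. Copper and silver went in before the full correction, so they may sit about 2 mm off-centre, within the 8 mm allowed.
- **Cup size in the wrist view:** the silver and black cups (and the copper one slightly) appeared about 4–5% smaller than predicted, and I did not find out why.
- **Trained networks:** they could not tell the cutters apart or the cups apart, so I identified those by colour and size.

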